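# Shut the control vial light-tight in its dovetail keeper

## Task

Put the light-sensitive control serum away: stand the small amber vial upright in the round nest inside the keeper on the bench, then start the loose lid, narrow end first, in the keeper's dovetail ways and slide it along until it wedges tight, so that it stays clamped by itself after you let go. Feel for the wedge: a firm push of about 15 N along the ways, as with one thumb, is right; a light touch leaves it loose, and forcing it bends the sprung strip. Leave the things standing round about where they are.

Things in the scene. Friction and masses are not known exactly. Their poses are not given: they have to be found in the camera images.
- keeper: Vial keeper: grey box screwed to the bench (never moves), 140 (x) x 108 (y) x 63 mm high, flange 160 x 126 x 6. Origin: centre of its underside; z up. Its level deck is 52 mm up, with a pocket 76 (x) x 40 (y) mm in the middle, open at the top, floor at 10 mm. On the deck two dovetail ways run along x, 11 mm high, inner faces leaning 22 degrees over the deck.
- way_mouth (a point): Middle of the deck's edge where the lid enters: x = -70 mm, y = 0, z = 52 mm in the keeper's frame, same axes. The ways close in by 3 degrees each toward +x: at the deck they are 77 mm apart here and 62.6 mm at the far end (x = +70), 9 mm less at their tops. Both ends are open, no end stop: the lid stops only by wedging.
- way_mid (a point): Deck level above the keeper's origin (z = 52 mm), keeper's axes. The way at +y is a brass strip on springs behind set screws whose setting is unknown: the lid first bites with its origin between -14 and +14 mm along x from this point (y within 1 mm), then yields about 1 mm more per 5 to 12 N of push along +x. Friction keeps it clamped when the push ends.
- fixed_way: The solid steel dovetail way on the keeper's -y side, part of it; its origin and axes are the keeper's. How tight the lid sits is measured as the lid's contact force on this way: roughly 0.4 to 0.8 times the push along the ways (15 N is right, over about 25 N is forcing it). The sum of its contact forces on the whole keeper is about 1.7 to 2.5 times the push.
- nest (a point): Centre of the bottom of the vial's nest, 10 mm above the bench in the middle of the keeper's pocket, keeper's axes: a round hole of 27 mm through a black rubber plate 6 mm thick on the pocket's floor. The vial stands on that floor, its top 10 mm below the deck. The plate's top is 36 mm below the deck.
- lid: The keeper's loose lid, 240 to 390 g, flat on the bench: steel plate 114 (x) x 10 mm thick. Origin: centre of its underside; +x to its narrow end, which goes in first. Sides lean in 22 degrees toward the top and taper 3 degrees each; underside 64 mm wide at the narrow end, 76 at the other. 90 mm or more short of home it can still be set on the deck from above.
- lid_bar (a point): In the black finger bar on the lid, nearer its wide end: 14 mm behind the lid's origin (lid x = -14), 33 mm above its underside, 4 mm below the bar's top; lid's axes. The bar is 14 mm thick (lid x), 44 mm wide (lid y) and rises from the plate's top at 10 mm to 37 mm. A push on it tends to lift the lid's wide end: loosen the grip so that the lid settles flat and centred, then push on the bar again.
- vial: Small amber vial with a white cap, 30 g, standing on the bench: 23 mm diameter up to 22 mm height, cap 20.4 mm diameter from 22 to 32 mm. Origin: centre of its underside, z up.
- timer: White bench timer with buttons, 56 x 70 x 20 mm, a bystander; origin under its centre.
- stain_bottle: Square clear stain bottle with a white cap, 42 x 42 x 104 mm, a bystander; origin under its centre.
- oil_bottle: Small amber bottle with a black dropper cap, 31 x 31 x 76 mm, a bystander; origin under its centre.
Things that resemble listed ones, but are neither listed nor needed, are in the scene too. Of the things that look like the vial, take the one that is farthest to the robot's left at the start.

How it is judged:
On the way, in this order (a step that is already met when the one before it is completed fails the run):
1. the vial stands upright in the nest, let go (horizontal distance between vial and nest below 0.005 m and z of vial in the frame of nest below 0.004 m and angle between vial's own z axis and vertical below 0.15 rad and contact force between vial and the fingers below 0.1 N and horizontal distance between lid and nest above 0.06 m), for 0.2 s.
2. the lid lies level on the deck, its narrow end between the ways (horizontal distance between vial and nest below 0.005 m and z of vial in the frame of nest below 0.004 m and angle between vial's own z axis and vertical below 0.15 rad and z of lid in the frame of keeper between 0.048 and 0.055 m and angle between lid's own z axis and vertical below 0.04 rad and angle between the x axis of lid and the x axis of keeper, either way round below 0.05 rad and x of lid in the frame of keeper between -0.12 and -0.03 m), for 0.05 s.
3. the lid has slid home and is wedged between the ways (horizontal distance between vial and nest below 0.005 m and z of vial in the frame of nest below 0.004 m and angle between vial's own z axis and vertical below 0.15 rad and z of lid in the frame of keeper between 0.048 and 0.055 m and angle between lid's own z axis and vertical below 0.04 rad and angle between the x axis of lid and the x axis of keeper, either way round below 0.05 rad and x of lid in the frame of keeper between -0.02 and 0.025 m and contact force between lid and fixed_way above 4 N), for 0.2 s.
At the end, for the whole second after the job is handed in: Vial upright in the nest (5 mm sideways, 4 mm up, 0.15 rad). Lid level on the deck (0.04 rad) and in line (0.05 rad), its origin 20 mm short of to 25 mm past the keeper's middle, and pressing on the fixed way with over 4 N by itself, at rest (all of step 3 and linear speed of each of lid, vial below 0.01 m/s); the robot touches nothing.
It fails at once if the lid forced: it presses on the keeper and its ways with more than 65 N (contact force between lid and keeper above 65 N).
It fails at once if the vial knocked over or tipped (more than 0.6 rad) (angle between vial's own z axis and vertical above 0.6 rad).
It fails at once if the timer pushed away by more than 20 mm or tipped (distance of timer from where it was at the start of the episode above 0.02 m or angle between timer's own z axis and vertical above 0.3 rad).
It fails at once if the stain bottle pushed away by more than 20 mm or tipped (distance of stain_bottle from where it was at the start of the episode above 0.02 m or angle between stain_bottle's own z axis and vertical above 0.3 rad).
It fails at once if the oil bottle pushed away by more than 20 mm or tipped (distance of oil_bottle from where it was at the start of the episode above 0.02 m or angle between oil_bottle's own z axis and vertical above 0.3 rad).
It also fails if it takes over 64 s, if anything falls off the work surface, if the arm or the gripper's body presses on something with over 40 N, if the wrist force passes 120 N, or if a joint passes its speed limit or range.

## Robot

A 6-joint arm with a two-finger parallel gripper is mounted at the origin on a cart in front of the work surface, level with it; the furniture and walls round the work are solid. World frame = base frame: x ahead of the robot, y to its left, z up, the work surface at z = 0. Lengths are in m, angles in rad, forces in N, time in s.
With the tool pointing down it reaches from about 0.35 to 0.925 m from the base axis. Payload 6.4 kg.
Tool frame: the origin (TCP) lies at the very end of the fingers, on their centre line; the grasp point (between the pads) lies 19 mm behind it; z points along the fingers, y is the direction in which the jaws open and shut (so a half turn about z gives the same grasp; the last joint's range is limited). The gripper opens to 85 mm and grips with 20 to 120 N. Pads are 22 mm wide; open, the fingers measure 114 mm over their backs; the gripper's body (76 mm by 85 mm) begins 54 mm behind the grasp point. The pads swing forward as they close: fully open they stand 13 mm farther back than shut.
Start: joints at [-1.501, 0.245, 1.558, -0, 1.339, -0.174], TCP at [0.157, -0.631, 0.231] pointing down, gripper open.
Joint ranges: [-3.13, 3.13], [-1.02, 2.26], [0.13, 2.54], [-0.95, 4.09], [0.21, 2.88], [-2.74, 2.74]. Speed limits (rad/s): [2.57, 2.57, 3.14, 3.14, 3.14, 3.14].

## Interface

Orientations are given as a rotation vector (axis times angle).
In Python, from station import ctrl gives the robot as it stands.
- The arm moves only by the shell command python3 -m handwheel 'ROWS' [OPENING] [FORCE]. ROWS is JSON, one flat list of numbers, 6 for each row, row after row: the shift along the tool's x, y, z in units of 0.1 m (1.0 is 0.1 m), then the turn, a rotation vector about the tool's x, y, z in units of pi rad (1.0 is pi rad). A call has exactly 5 rows; each row shifts and turns the commanded pose from where the row before left it, along the tool's axes as they then stand; what a row does not reach is not made up. A row lasts 1/12 s, in which the tool goes at most 41.7 mm and 7.16 degrees, less where a joint would pass 70% of its speed; a pose out of reach is approached as far as the arm can. A call with a number of a shift or a turn outside -1 to 1 is refused whole. A call with a gripper value outside its range is refused whole. OPENING is the closure, from 0 (fully open) to 1 (shut), set as the call begins (- or left out, the last holds). The fingers move at their own pace and stop on an object; FORCE is the grip in N (left out, the last holds). Time passes only in rows, so rows that do not move let the fingers close, or fill a call up. It gives the time, the measured TCP pose, the force and the opening at its end, in the units of the state.
- ctrl.get_obs(): the state, without advancing time (a new reading comes with each control period).
- ctrl.capture(name): name is "scene" or "side" or "wrist"; returns a dict with "pixels" (400x640x3 uint8, red, green, blue), "intrinsics" (3x3 intrinsics, pixels), "rvec" (rotation vector, rad) and "tvec" (3), from world to camera coordinates, as OpenCV has them; the wrist camera has in their place "mount" (4x4, takes a point from camera to tool coordinates, whose origin is the TCP and whose axes are the flange's). Camera axes: x right, y down, z forward; pixel columns grow to the right and rows downward; lengths in m; the calibration is good to about 2 mm. The wrist camera is an equidistant fisheye: a pixel r from the principal point sees the ray r / f radians off the axis. A picture is of the moment at which its call begins: read the wrist's pose just before it. There is no depth.
- ctrl.finish_job(): hands the job in, once; it reports no verdict.
The state is a dict: "clock": time; "joints": joint angles; "qd": joint speeds; "joint_efforts": joint torques, N m; "ee_pos": TCP position; "tool_rot": TCP orientation; "force": force on the tool from outside, world axes, zero at the start; "torque": the same for the moment, N m; "opening": finger opening in m.
Only numpy, scipy, OpenCV 4.12 (cv2) and the standard library are available. Lean on these libraries where they do the work, as an engineer would, in place of code of your own. Each camera call takes 0.05 s, during which the arm holds its last target.

## Working session

There is one attempt and no reset: what is moved stays moved. The work goes in short steps, Python scripts to look and compute and a shell command to move; the robot and the scene stay as the last step left them, time stands still between calls to the robot, and variables do not carry over. Pictures are saved under pics/ and viewed, and the job is handed in when it is done.

```bash
ls; mkdir -p pics; python3 - <<'E'
from station import ctrl
import cv2
o=ctrl.get_obs()
for k,v in o.items(): print(k,v)
for n in ("scene","side","wrist"):
    c=ctrl.capture(n); cv2.imwrite(f"pics/{n}0.png",c["pixels"][:,:,::-1])
    print(n,{k:v for k,v in c.items() if k!="pixels"})
E
```

```text
pics
clock 0.0
joints [-1.50111491e+00  2.45844014e-01  1.55904428e+00  1.79276268e-05
  1.33870281e+00 -1.74104623e-01]
qd [-0.0010012   0.00067647  0.00052143 -0.00216033  0.00078475  0.00146938]
joint_efforts [-1.39895437e-03 -4.29516649e+01 -3.26127863e+01 -1.90509022e-04
  5.38710330e-03  8.76433518e-06]
ee_pos [ 0.15686274 -0.63019906  0.23014491]
tool_rot [-3.11630356e+00 -3.81741637e-01 -1.91066475e-04]
force [-0.28482337  0.27648317 -0.12254927]
torque [-0.04336046 -0.01593649  0.03014443]
opening 0.08557507357466057
scene {'intrinsics': array([[364.03796632,   0.        , 318.29155613],
       [  0.        , 364.03796632, 198.76935913],
       [  0.        ,   0.        ,   1.        ]]), 'rvec': array([ 1.16510516, -1.93920781,  1.237158  ]), 'tvec': array([0.08192907, 0.3135878 , 0.46768361])}
side {'intrinsics': array([[385.57896103,   0.        , 322.16973875],
       [  0.        , 385.57896103, 196.8296216 ],
       [  0.        ,   0.        ,   1.        ]]), 'rvec': array([ 0.13278315, -2.63384401,  1.58481527]), 'tvec': array([0.56690079, 0.18189501, 0.79411779])}
wrist {'intrinsics': array([[309.70691629,   0.        , 323.59232644],
       [  0.        , 309.70691629, 202.96058895],
       [  0.        ,   0.        ,   1.        ]]), 'mount': array([[ 5.36401838e-04, -9.63753180e-01, -2.66794901e-01,
         6.80683763e-02],
       [ 9.99999600e-01,  3.25885199e-04,  8.33331994e-04,
         3.53457691e-05],
       [-7.16181850e-04, -2.66795241e-01,  9.63752969e-01,
        -1.42471180e-01],
       [ 0.00000000e+00,  0.00000000e+00,  0.00000000e+00,
         1.00000000e+00]])}
```

View pics/scene0.png

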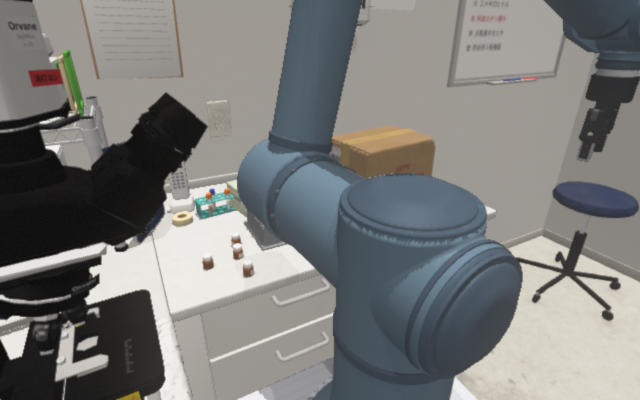

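View pics/side0.png

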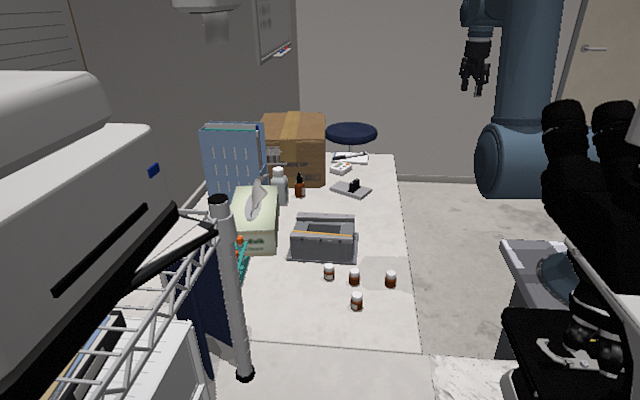

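View pics/wrist0.png

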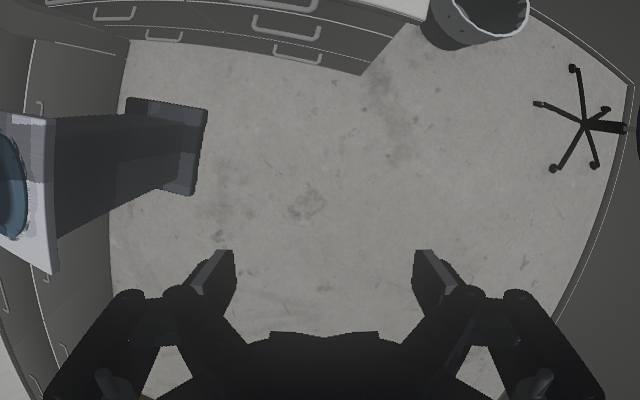

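The side view shows four vial-like things at (328,271), (354,277), (390,279) and (357,300). The keeper is at (323,238), the lid at (352,188) and the bystanders are behind it. Next I'll zoom in and cast rays.

```bash
cat > h.py <<'E'
import numpy as np, cv2
from scipy.spatial.transform import Rotation as R
from station import ctrl
def cast(c,px,z=0.0):
    """pixels (n,2) in fixed cam -> world pts on plane z"""
    px=np.atleast_2d(np.array(px,float)); K=c["intrinsics"]
    Rm=R.from_rotvec(c["rvec"]).as_matrix(); o=-Rm.T@c["tvec"]
    d=np.c_[(px-K[:2,2])/K[0,0],np.ones(len(px))]@Rm
    return o+d*((z-o[2])/d[:,2])[:,None]
def proj(c,P):
    Rm=R.from_rotvec(c["rvec"]).as_matrix()
    q=np.atleast_2d(P)@Rm.T+c["tvec"]; K=c["intrinsics"]
    return q[:,:2]/q[:,2:]*K[0,0]+K[:2,2]
def wpose(o): 
    return R.from_rotvec(o["tool_rot"]).as_matrix(),np.array(o["ee_pos"])
def wray(c,o,px):
    px=np.atleast_2d(np.array(px,float)); K=c["intrinsics"];M=c["mount"]
    d=(px-K[:2,2])/K[0,0]; th=np.linalg.norm(d,axis=1); s=np.where(th>1e-9,np.sin(th)/np.maximum(th,1e-9),1)
    dc=np.c_[d*s[:,None],np.cos(th)]
    Rt,p=wpose(o)
    return Rt@M[:3,3]+p, dc@M[:3,:3].T@Rt.T
def wcast(c,o,px,z=0.0):
    org,d=wray(c,o,px); return org+d*((z-org[2])/d[:,2])[:,None]
def wproj(c,o,P):
    Rt,p=wpose(o);M=c["mount"]
    q=(np.atleast_2d(P)-p)@Rt; q=(q-M[:3,3])@M[:3,:3]
    r=np.linalg.norm(q[:,:2],axis=1); th=np.arctan2(r,q[:,2])
    K=c["intrinsics"]
    return q[:,:2]/r[:,None]*th[:,None]*K[0,0]+K[:2,2]
def snap(n,name):
    o=ctrl.get_obs(); c=ctrl.capture(n); cv2.imwrite(f"pics/{name}.png",c["pixels"][:,:,::-1])
    import pickle; pickle.dump((o,c),open(f"pics/{name}.pkl","wb")); return o,c
def crop(c,name,x0,y0,x1,y1,s):
    im=c["pixels"][y0:y1,x0:x1,::-1]; cv2.imwrite(f"pics/{name}.png",cv2.resize(im,None,fx=s,fy=s,interpolation=cv2.INTER_CUBIC))
def toolmove(o,P,rz=None):
    """delta in tool axes, in move units"""
    Rt,p=wpose(o); return Rt.T@(np.array(P)-p)/0.1
E
python3 - <<'E'
from h import *
o,c=snap("side","side1")
crop(c,"side1a",200,160,420,320,3.6)
Rm=R.from_rotvec(c["rvec"]).as_matrix(); print("side cam",-Rm.T@c["tvec"])
print(cast(c,[[328,279],[354,285],[390,287],[357,309],[290,258],[357,262],[358,243],[352,195],[340,172]]).round(3))
o,c2=snap("scene","scene1")
Rm=R.from_rotvec(c2["rvec"]).as_matrix(); print("scene cam",-Rm.T@c2["tvec"])
crop(c2,"scene1a",140,150,320,300,4)
print(cast(c2,[[208,267],[248,274],[238,257],[236,243]]).round(3))
E
```

```text
side cam [0.49163821 0.67333256 0.53851694]
[[ 0.554  0.033  0.   ]
 [ 0.499  0.047  0.   ]
 [ 0.424  0.046  0.   ]
 [ 0.49   0.115  0.   ]
 [ 0.648 -0.032  0.   ]
 [ 0.494 -0.031  0.   ]
 [ 0.494 -0.107  0.   ]
 [ 0.518 -0.357  0.   ]
 [ 0.566 -0.522  0.   ]]
scene cam [-0.22012959  0.20884057  0.48135873]
[[0.493 0.111 0.   ]
 [0.426 0.04  0.   ]
 [0.5   0.04  0.   ]
 [0.562 0.027 0.   ]]
```

View pics/side1a.png

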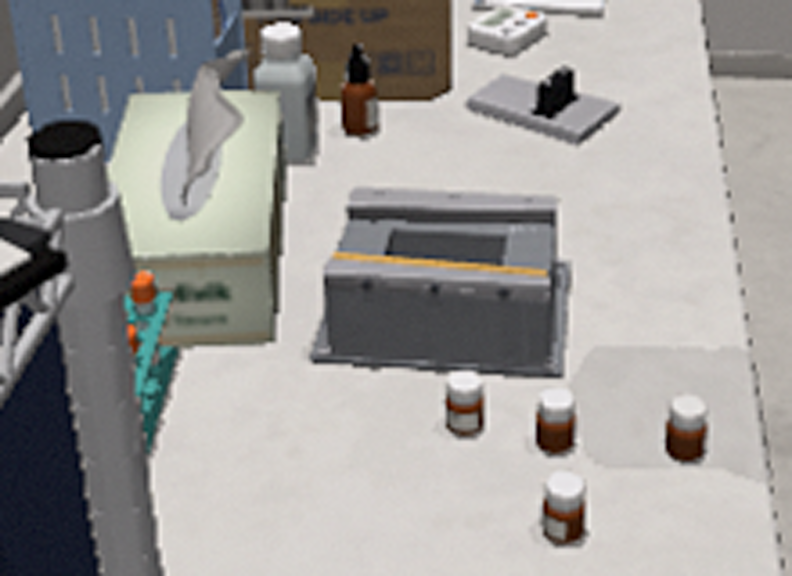

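View pics/scene1a.png

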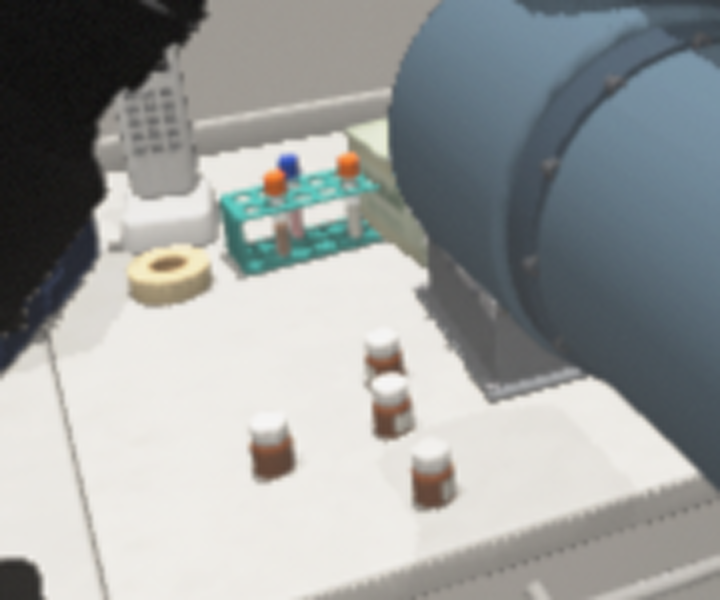

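Vial-like candidates, as side pixel and base position:
- A: (328,271), at (0.56, 0.03)
- B: (354,277), at (0.50, 0.045)
- C: (390,279), at (0.425, 0.043)
- D: (357,300), at (0.491, 0.113)

The leftmost (largest y) is D, which the scene camera also shows at (208,262). The brass strip faces world +y, so the keeper's x axis is about world +x. I'll turn the tool square first, then look from above between the lid and the keeper.

```bash
python3 -m handwheel '[0,0,0,0,0,0.0388, 0,0,0,0,0,0.0388, 0.26,-0.26,-0.05,0,0,0, 0.26,-0.26,-0.05,0,0,0, 0.26,-0.26,-0.05,0,0,0]' 0
python3 -m handwheel '[0.23,-0.33,-0.05,0,0,0, 0.23,-0.33,-0.05,0,0,0, 0.23,-0.33,-0.05,0,0,0, 0.23,-0.33,-0.05,0,0,0, 0.23,-0.33,-0.05,0,0,0]'
python3 -m handwheel '[0.22,-0.33,-0.05,0,0,0, 0.22,-0.33,-0.05,0,0,0, 0.22,-0.33,-0.05,0,0,0, 0.22,-0.33,-0.05,0,0,0, 0,0,0,0,0,0]'
python3 - <<'E'
from h import *
o,c=snap("wrist","w1"); print(o["ee_pos"],o["tool_rot"],o["clock"])
E
```

```text
clock: 0.67
ee_pos: [0.2352, -0.5518, 0.246]
tool_rot: [-3.141, 0.003, -0.0]
force: [0.6, 0.1, 0.1]
opening: 0.0856
clock: 1.08
ee_pos: [0.3506, -0.386, 0.2715]
tool_rot: [3.141, -0.001, 0.0]
force: [1.1, -0.7, -0.1]
opening: 0.0855
clock: 1.5
ee_pos: [0.4408, -0.251, 0.2926]
tool_rot: [-3.141, -0.011, -0.004]
force: [0.2, -1.5, 0.4]
opening: 0.0857
[ 0.44083335 -0.25100315  0.29261868] [-3.14121054 -0.01133386 -0.00449946] 1.5
```

View pics/w1.png

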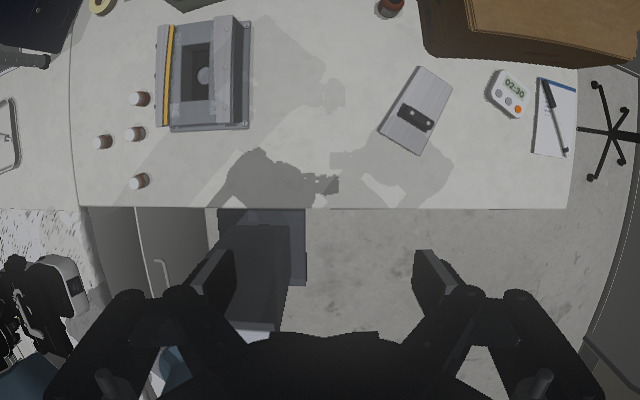

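```bash
python3 - <<'E'
import pickle
from h import *
o,c=pickle.load(open("pics/w1.pkl","rb"))
crop(c,"w1lid",360,50,470,170,5); crop(c,"w1keep",80,0,270,210,2.8)
print(wcast(c,o,[[102,142],[140,180],[136,134],[140,98]],0.0).round(3))
E
```

```text
[[0.493 0.123 0.   ]
 [0.426 0.046 0.   ]
 [0.501 0.047 0.   ]
 [0.557 0.037 0.   ]]
```

View pics/w1lid.png

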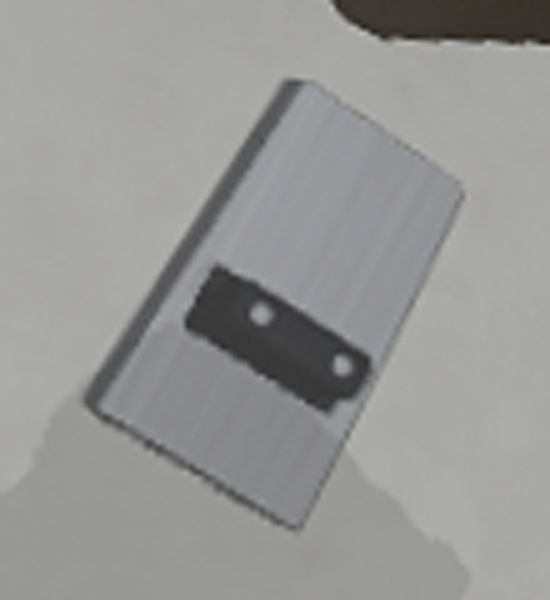

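View pics/w1keep.png

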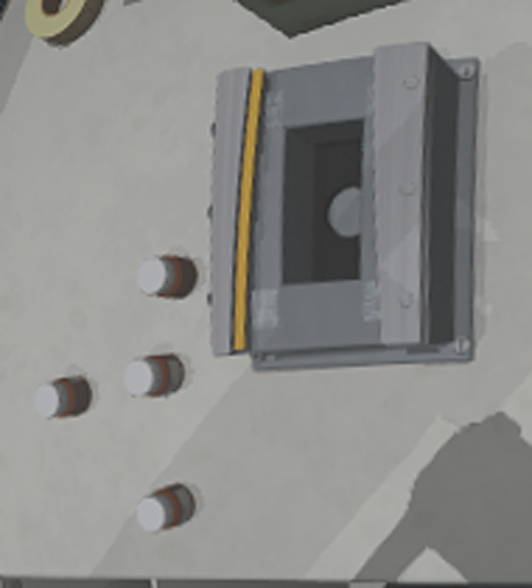

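Top view: vial D is the leftmost, at (102,142). The keeper is at (205,72) with its brass strip to the left (+y). The lid's narrow end points away from the robot at (436,75), and its wide end is at (400,150). Next I'll check how close the microscope is.

```bash
python3 - <<'E'
import pickle
from h import *
from station import ctrl
o,c=pickle.load(open("pics/side1.pkl","rb"))
print("micro base side",cast(c,[[505,320],[505,372],[575,310]],0.03).round(3), "eyepiece?",cast(c,[[545,110],[610,110]],0.35).round(3))
o,c=pickle.load(open("pics/scene1.pkl","rb"))
print("micro base scene",cast(c,[[148,295],[163,380]],0.03).round(3)," eyepiece",cast(c,[[205,130]],0.35).round(3),cast(c,[[205,130]],0.25).round(3))
print(ctrl.get_obs()["joints"].round(2))
E
```

```text
micro base side [[0.233 0.148 0.03 ]
 [0.265 0.256 0.03 ]
 [0.101 0.111 0.03 ]] eyepiece? [[ 0.173 -0.043  0.35 ]
 [ 0.061 -0.05   0.35 ]]
micro base scene [[0.411 0.237 0.03 ]
 [0.203 0.235 0.03 ]]  eyepiece [[0.317 0.11  0.35 ]] [[0.726 0.035 0.25 ]]
[-0.75 -0.14  1.85  0.    1.43  0.82]
```

```bash
cat >> h.py <<'E'
def ray(c,px):
    a=cast(c,[px],0.0)[0]; Rm=R.from_rotvec(c["rvec"]).as_matrix(); o=-Rm.T@c["tvec"]; d=a-o; return o,d/np.linalg.norm(d)
def tri(r1,r2):
    o1,d1=r1;o2,d2=r2
    A=np.c_[d1,-d2]; t=np.linalg.lstsq(A,o2-o1,rcond=None)[0]
    p,q=o1+t[0]*d1,o2+t[1]*d2; return (p+q)/2,np.linalg.norm(p-q)
E
python3 - <<'E'
import pickle
from h import *
o,cs=pickle.load(open("pics/side1.pkl","rb"));o,cc=pickle.load(open("pics/scene1.pkl","rb"))
for a,b in [((163,380),(505,318)),((148,295),(505,318)),((148,295),(505,380)),((195,105),(560,105)),((205,130),(550,140)),((175,100),(610,110)),((150,200),(560,180))]:
    print(a,b,tri(ray(cc,a),ray(cs,b)))
E
```

```text
(163, 380) (505, 318) (array([0.22722231, 0.2069842 , 0.04538528]), np.float64(0.08018062542617807))
(148, 295) (505, 318) (array([0.27872225, 0.23374783, 0.12143513]), np.float64(0.007564622786883341))
(148, 295) (505, 380) (array([0.29818766, 0.26431812, 0.08133366]), np.float64(0.07969844151878844))
(195, 105) (560, 105) (array([0.23333112, 0.13269599, 0.40218304]), np.float64(0.001969281125244182))
(205, 130) (550, 140) (array([0.23466173, 0.12819615, 0.3618743 ]), np.float64(0.017353916570511354))
(175, 100) (610, 110) (array([0.18833459, 0.16128834, 0.41068493]), np.float64(0.010935018380269427))
(150, 200) (560, 180) (array([0.22918919, 0.194488  , 0.3074899 ]), np.float64(0.028397814983759647))
```

```bash
python3 - <<'E'
from h import *
o,c=snap("scene","scene2");o,c=snap("side","side2"); print(o["joints"],o["ee_pos"],o["tool_rot"])
E
```

```text
[-7.49761120e-01 -1.43723816e-01  1.85142668e+00 -3.41766327e-04
  1.43321666e+00  8.17874542e-01] [ 0.4385647  -0.25463095  0.29156176] [3.14088170e+00 5.03707068e-03 4.09567104e-04]
```

View pics/scene2.png

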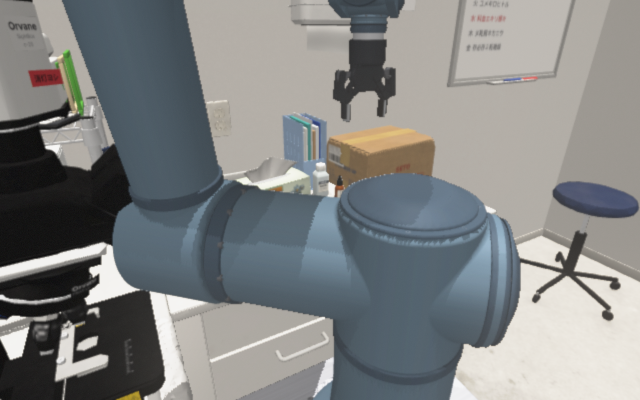

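View pics/side2.png

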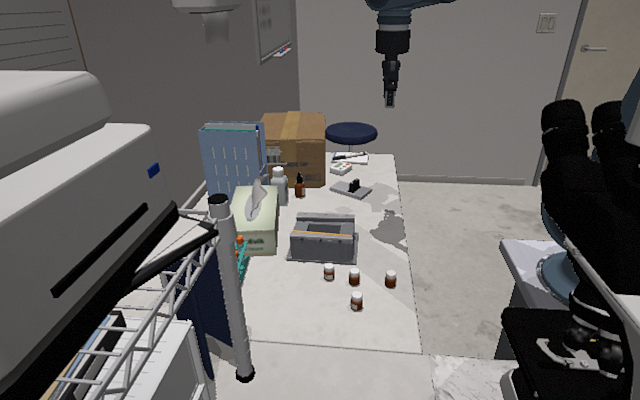

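```bash
python3 - <<'E'
import numpy as np
D=[([-1.50111491,.245844014,1.55904428],[0.15686274,-0.63019906,0.23014491]),([-7.49761120e-01,-1.43723816e-01,1.85142668e+00],[0.4385647,-0.25463095,0.29156176])]
A=[];b=[]
for q,p in D:
    c,s=np.cos(q[0]),np.sin(q[0]); r=c*p[0]+s*p[1]; l=-s*p[0]+c*p[1]; print(r,l)
    A+= [[np.sin(q[1]),np.sin(q[1]+q[2]),0],[np.cos(q[1]),np.cos(q[1]+q[2]),1]]; b+=[r,p[2]]
print(np.linalg.lstsq(np.array(A),np.array(b),rcond=None))
E
```

```text
0.6395912879148861 0.11260443529705491
0.4944861257325174 0.11251394687787594
(array([ 0.40118353,  0.5571624 , -0.02959045]), array([4.29123918e-08]), np.int32(3), array([2.01426616, 1.3802686 , 0.19388248]))
```

```bash
python3 -m handwheel '[0,0,0,0,0,-0.0385,0,0,0,0,0,-0.0385,0,0,0,0,0,-0.0385,0,0,0,0,0,-0.0385,0,0,0,0,0,-0.0385]'
python3 -m handwheel '[0,0,0,0,0,-0.0385,0,0,0,0,0,-0.0385,0,0,0,0,0,-0.0385,0,0,0,0,0,-0.0385,0,0,0,0,0,-0.0385]'
python3 -m handwheel '[0,0,0,0,0,-0.0385,0,0,0,0,0,-0.0385,0,0,0,0,0,-0.0385,0,0,0,0,0,0,0,0,0,0,0,0]' 0.3
python3 -c "
from station import ctrl
o=ctrl.get_obs();print(o['joints'],o['ee_pos'],o['tool_rot'])"
```

```text
clock: 2.07
ee_pos: [0.4369, -0.2572, 0.2908]
tool_rot: [-2.997, -0.94, 0.001]
force: [-0.6, 0.3, -1.0]
opening: 0.0855
clock: 2.48
ee_pos: [0.4369, -0.2572, 0.2908]
tool_rot: [-2.581, -1.79, 0.001]
force: [-0.5, 0.8, 0.0]
opening: 0.0854
clock: 2.9
ee_pos: [0.4372, -0.2568, 0.2909]
tool_rot: [-2.225, -2.217, 0.0]
force: [0.2, -0.0, 0.2]
opening: 0.06
[-7.55026146e-01 -1.42704185e-01  1.85162782e+00 -1.55021253e-04
  1.43331441e+00 -7.51307703e-01] [ 0.43718704 -0.25684278  0.2909461 ] [-2.22509070e+00 -2.21687938e+00  2.73686807e-04]
```

```bash
python3 -m handwheel '[0.3,0.13,0,0,0,0,0.3,0.13,0,0,0,0,0.3,0.13,0,0,0,0,0.3,0.13,0,0,0,0,0.17,0.11,0,0,0,0]'
python3 -m handwheel '[0,0,0,0,0,0,0,0,0,0,0,0,0,0,0,0,0,0,0,0,0,0,0,0,0,0,0,0,0,0]'
python3 - <<'E'
from h import *
o,c=snap("wrist","w2"); print(o["ee_pos"],o["tool_rot"],o["clock"],o["joints"])
E
```

```text
clock: 3.32
ee_pos: [0.501, -0.1168, 0.2912]
tool_rot: [-2.222, -2.22, -0.001]
force: [-0.1, 0.0, 0.0]
opening: 0.0601
clock: 3.73
ee_pos: [0.5003, -0.1198, 0.2913]
tool_rot: [2.222, 2.22, -0.0]
force: [0.2, 0.1, 0.1]
opening: 0.0597
[ 0.50031326 -0.11981708  0.29125405] [ 2.22241969e+00  2.22046262e+00 -2.68884482e-04] 3.7333 [-4.55631462e-01 -1.24357218e-01  1.83457536e+00 -1.63557103e-04
  1.43142989e+00 -4.54727747e-01]
```

View pics/w2.png

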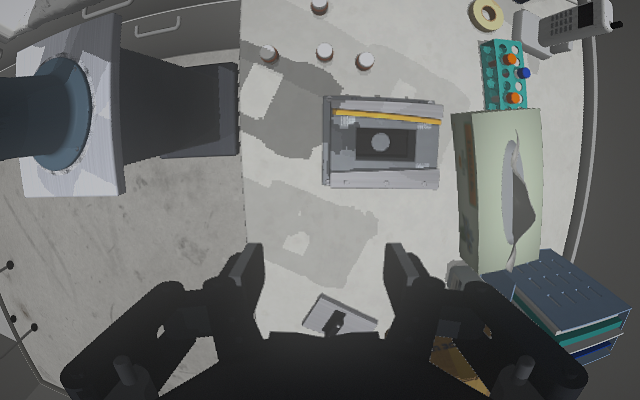

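```bash
python3 - <<'E'
import pickle
from h import *
o,c=pickle.load(open("pics/w2.pkl","rb"))
crop(c,"w2k",310,85,450,200,5.5)
E
```

```text
(no output)
```

View pics/w2k.png

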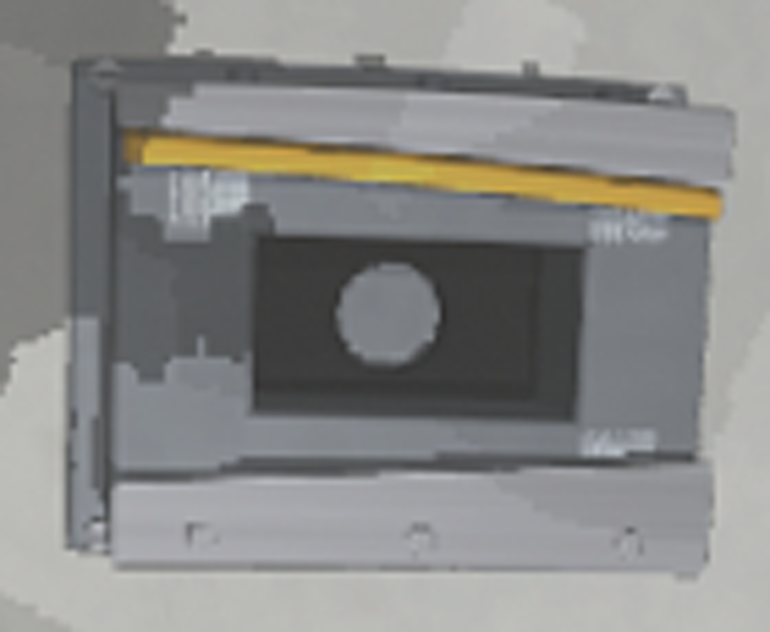

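```bash
python3 - <<'E'
import pickle
from h import *
o,c=pickle.load(open("pics/w2.pkl","rb"))
f=lambda L:[(310+(x+.5)/5.5-.5,85+(y+.5)/5.5-.5) for x,y in L]
P=wcast(c,o,f([(254,234),(588,246),(579,419),(250,412)]),.052); print("pocket",P.round(4),P.mean(0).round(4))
for a,b in((0,1),(3,2)):
    d=P[b]-P[a]; print(np.linalg.norm(d),np.degrees(np.arctan2(d[1],d[0])))
for a,b in((3,0),(2,1)):
    d=P[b]-P[a]; print(np.linalg.norm(d),np.degrees(np.arctan2(d[1],d[0]))-90)
print("nest z16",wcast(c,o,f([(388,314)]),.016).round(4),"z10",wcast(c,o,f([(388,314)]),.010).round(4))
P=wcast(c,o,f([(72,62),(66,549),(688,86)]),.006);print("flange",P.round(4),"diag centre",((P[1]+P[2])/2).round(4))
P=wcast(c,o,f([(112,568),(708,570),(195,84),(735,112)]),.063);print("way tops",P.round(4));d=P[1]-P[0];print(np.degrees(np.arctan2(d[1],d[0])),np.linalg.norm(d))
print("vials",wcast(c,o,[[319,7],[269,53],[324,51],[366,61]],.032).round(4))
E
```

```text
pocket [[ 0.5403 -0.0618  0.052 ]
 [ 0.6178 -0.062   0.052 ]
 [ 0.6173 -0.1023  0.052 ]
 [ 0.54   -0.1021  0.052 ]] [ 0.5788 -0.082   0.052 ]
0.07745638837328783 -0.19121728503519786
0.077343753488716 -0.1662632654333823
0.04031437400858575 -0.47141382537779464
0.040281397713546156 -0.6318673838992765
nest z16 [[ 0.5776 -0.0818  0.016 ]] z10 [[ 0.5787 -0.0822  0.01  ]]
flange [[ 0.4996 -0.02    0.006 ]
 [ 0.498  -0.1437  0.006 ]
 [ 0.6583 -0.0198  0.006 ]] diag centre [ 0.5782 -0.0818  0.006 ]
way tops [[ 0.5087 -0.1359  0.063 ]
 [ 0.6483 -0.1355  0.063 ]
 [ 0.5262 -0.0289  0.063 ]
 [ 0.649  -0.0292  0.063 ]]
0.16579640723312178 0.13964903152057886
vials [[0.495  0.1    0.032 ]
 [0.4305 0.037  0.032 ]
 [0.5014 0.0376 0.032 ]
 [0.5553 0.0252 0.032 ]]
```

```bash
python3 -m handwheel '[0.3,-0.02,0,0,0,0,0.3,-0.02,0,0,0,0,0.3,-0.02,0,0,0,0,0.3,0,0,0,0,0,0.3,0,0,0,0,0]'
python3 -m handwheel '[0,0,0,0,0,0,0,0,0,0,0,0,0,0,0,0,0,0,0,0,0,0,0,0,0,0,0,0,0,0]'
python3 - <<'E'
from h import *
o,c=snap("scene","scene3");o,c=snap("side","side3")
o,c=snap("wrist","w3"); print(o["ee_pos"],o["tool_rot"],o["clock"],o["joints"])
E
```

```text
clock: 4.2
ee_pos: [0.4942, 0.0319, 0.2914]
tool_rot: [2.222, 2.221, 0.0]
force: [0.2, 0.8, 0.2]
opening: 0.0598
clock: 4.62
ee_pos: [0.4945, 0.0302, 0.2912]
tool_rot: [-2.222, -2.221, 0.0]
force: [-0.7, -0.1, 0.5]
opening: 0.06
[0.49451841 0.03040361 0.2912344 ] [-2.22150342e+00 -2.22133654e+00  2.18827117e-04] 4.7167 [-1.67815957e-01 -1.73184223e-01  1.87795889e+00 -9.68487998e-05
  1.43692342e+00 -1.67727906e-01]
```

View pics/w3.png

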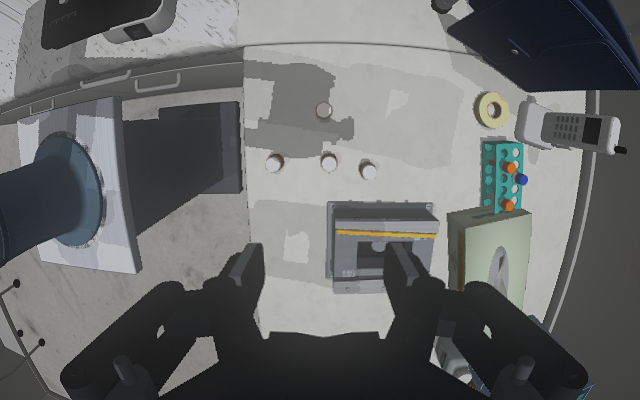

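View pics/scene3.png

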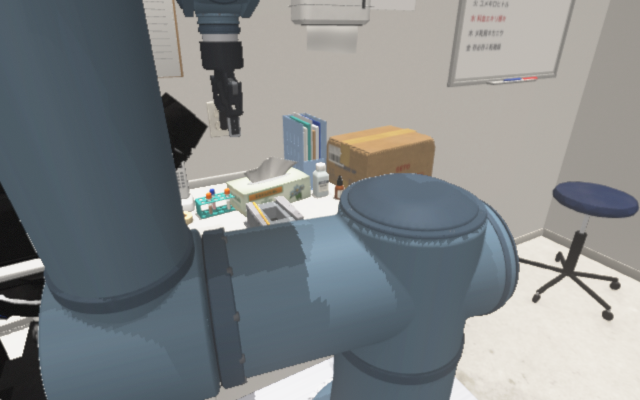

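View pics/side3.png

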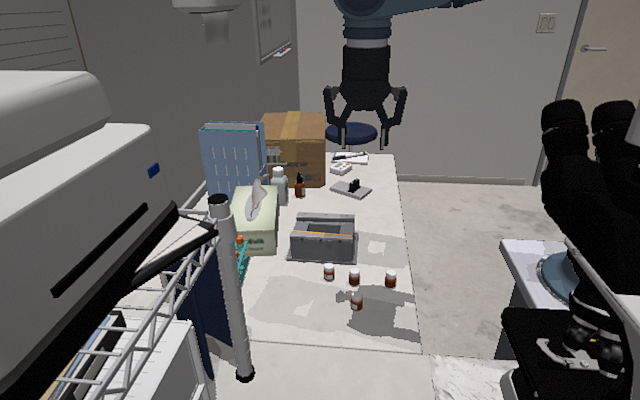

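```bash
python3 - <<'E'
import pickle
from h import *
o,c=pickle.load(open("pics/w3.pkl","rb"))
for z in (.0,.03,.1): print(z,wcast(c,o,[[45,48],[133,18],[176,30]],z).round(3).tolist())
os_,cs=pickle.load(open("pics/side3.pkl","rb"))
for p in [(365,150),(365,43),(365,18),(400,10),(470,6)]:
    oo,d=ray(cs,p); t=(.0304-oo[1])/d[1]; print(p,(oo+t*d).round(3))
# microscope head silhouettes: rays w/ plane x or y
for p in [(545,110),(543,140),(610,105),(560,100),(590,260)]:
    oo,d=ray(cs,p)
    for y in (.15,.2,.25,.3): t=(y-oo[1])/d[1]; print(p,(oo+t*d).round(3),end=' ')
    print()
o_,cc=pickle.load(open("pics/scene1.pkl","rb"))
for p in [(205,130),(175,95),(130,180)]:
    oo,d=ray(cc,p)
    for x in (.1,.15,.2,.25,.3): t=(x-oo[0])/d[0]; print(p,(oo+t*d).round(3),end=' ')
    print()
for P in ([.067,.1126,.6],[0.23,.1126,.435],[.23,.13,.41]): print(P,proj(cs,P),proj(cc,P))
E
```

```text
0.0 [[-0.04, 0.286, 0.0], [0.19, 0.285, 0.0], [0.273, 0.247, 0.0]]
0.03 [[-0.003, 0.273, 0.03], [0.211, 0.272, 0.03], [0.289, 0.237, 0.03]]
0.1 [[0.084, 0.243, 0.1], [0.26, 0.242, 0.1], [0.325, 0.213, 0.1]]
(365, 150) [0.488 0.03  0.293]
(365, 43) [0.495 0.03  0.469]
(365, 18) [0.496 0.03  0.504]
(400, 10) [0.445 0.03  0.515]
(470, 6) [0.346 0.03  0.519]
(545, 110) [0.259 0.15  0.401] (545, 110) [0.281 0.2   0.414] (545, 110) [0.303 0.25  0.427] (545, 110) [0.325 0.3   0.44 ] 
(543, 140) [0.251 0.15  0.36 ] (543, 140) [0.274 0.2   0.377] (543, 140) [0.297 0.25  0.394] (543, 140) [0.32  0.3   0.411] 
(610, 105) [0.182 0.15  0.409] (610, 105) [0.212 0.2   0.421] (610, 105) [0.241 0.25  0.433] (610, 105) [0.271 0.3   0.446] 
(560, 100) [0.244 0.15  0.414] (560, 100) [0.267 0.2   0.426] (560, 100) [0.291 0.25  0.438] (560, 100) [0.315 0.3   0.45 ] 
(590, 260) [0.135 0.15  0.168] (590, 260) [0.169 0.2   0.203] (590, 260) [0.203 0.25  0.239] (590, 260) [0.237 0.3   0.274] 
(205, 130) [0.1   0.15  0.403] (205, 130) [0.15  0.141 0.391] (205, 130) [0.2   0.131 0.379] (205, 130) [0.25  0.122 0.366] (205, 130) [0.3   0.113 0.354] 
(175, 95) [0.1   0.17  0.434] (175, 95) [0.15  0.164 0.427] (175, 95) [0.2   0.157 0.419] (175, 95) [0.25  0.151 0.412] (175, 95) [0.3   0.145 0.404] 
(130, 180) [0.1   0.215 0.369] (130, 180) [0.15  0.216 0.351] (130, 180) [0.2   0.217 0.334] (130, 180) [0.25  0.219 0.316] (130, 180) [0.3   0.22  0.299] 
[0.067, 0.1126, 0.6] [[762.98843468 -76.46921454]] [[ 236.39452386 -185.23661371]]
[0.23, 0.1126, 0.435] [[562.90812291  77.46012014]] [[209.44979767  74.26746487]]
[0.23, 0.13, 0.41] [[563.39806588  99.40930342]] [[197.09504049  97.60204814]]
```

```bash
python3 - <<'E'
import pickle
from h import *
o,c=pickle.load(open("pics/w3.pkl","rb"))
crop(c,"w3v",230,80,420,200,4)
o,c=pickle.load(open("pics/side3.pkl","rb"))
crop(c,"side3m",480,80,640,400,1.8)
E
```

```text
(no output)
```

View pics/w3v.png

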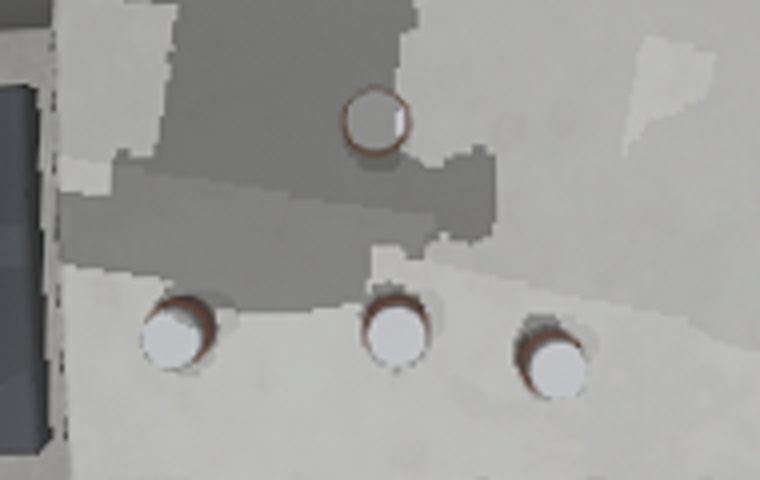

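View pics/side3m.png

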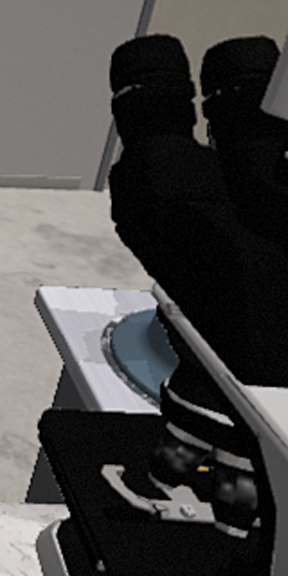

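```bash
python3 - <<'E'
import pickle
from h import *
o,c=pickle.load(open("pics/w3.pkl","rb"))
g=cv2.cvtColor(c["pixels"],cv2.COLOR_RGB2HSV).astype(int)
sub=g[95:125,308:340]; m=((sub[:,:,1]>60)).astype(np.uint8)
ys,xs=np.nonzero(m); print(len(xs)); (cx,cy),r=cv2.minEnclosingCircle(np.c_[xs,ys].astype(np.float32)); print(cx+308,cy+95,r)
for z in (.022,.032): print(wcast(c,o,[[cx+308,cy+95],[323.3,109.8]],z).round(4))
E
```

```text
23
323.5 110.0 8.500100135803223
[[0.4949 0.1102 0.022 ]
 [0.4946 0.1104 0.022 ]]
[[0.4949 0.1099 0.032 ]
 [0.4946 0.1101 0.032 ]]
```

```bash
python3 -m handwheel '[0,0,0,0,0.0333,0,0,0,0,0,0.0333,0,0,0,0,0,0.0333,0,0,0,0,0,0.0333,0,0,0,0,0,0.0333,0]' 0.3
python3 -m handwheel '[0,0,0,0,0,0,0,0,0,0,0,0,0,0,0,0,0,0,0,0,0,0,0,0,0,0,0,0,0,0]'
python3 - <<'E'
from h import *
o,c=snap("side","side4")
Rt,p=wpose(o); print(p,o["joints"].round(3),"\n",Rt.round(3)); print(toolmove(o,[.4945,.0645,.0986]).round(3))
E
```

```text
clock: 5.18
ee_pos: [0.4949, 0.0307, 0.2922]
tool_rot: [-1.924, -1.927, -0.522]
force: [-0.6, -0.8, -0.2]
opening: 0.0597
clock: 5.6
ee_pos: [0.4946, 0.032, 0.2919]
tool_rot: [-1.925, -1.931, -0.515]
force: [-0.6, -0.0, 0.2]
opening: 0.0596
[0.49456037 0.03199747 0.29188888] [-0.415 -0.128  1.898  0.474  1.596 -0.46 ] 
 [[-0.003  1.    -0.001]
 [ 0.867  0.003  0.498]
 [ 0.498  0.001 -0.867]]
[-0.682 -0.002  1.838]
```

View pics/side4.png

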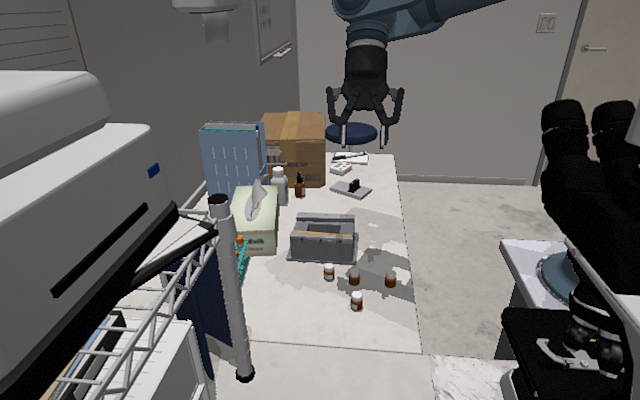

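```bash
python3 -m handwheel '[-0.136,0,0.35,0,0,0,-0.136,0,0.35,0,0,0,-0.136,0,0.35,0,0,0,-0.136,0,0.35,0,0,0,-0.136,0,0.35,0,0,0]' 0.35
python3 -m handwheel '[0,0,0,0,0,0,0,0,0,0,0,0,0,0,0,0,0,0,0,0,0,0,0,0,0,0,0,0,0,0]'
python3 - <<'E'
from h import *
o,c=snap("side","side5"); print(o["joints"].round(3),o["ee_pos"],o["force"].round(1)); o,c=snap("scene","scene5");o,c=snap("wrist","w5"); 
print(toolmove(o,[.4945,.1145,.012]).round(3), wproj(c,o,[[.4948,.110,.032],[.4948,.110,0]]).round(1))
print("fingertip tool",o["tool_rot"])
E
```

```text
clock: 6.07
ee_pos: [0.4945, 0.0605, 0.1046]
tool_rot: [-1.925, -1.931, -0.516]
force: [0.0, -1.4, -0.1]
opening: 0.0554
clock: 6.48
ee_pos: [0.4963, 0.059, 0.1084]
tool_rot: [-1.927, -1.933, -0.519]
force: [0.8, 0.3, -0.2]
opening: 0.0552
[-0.363  0.104  2.036  0.516  1.244 -0.595] [0.4963181  0.05900419 0.10838247] [ 0.8  0.3 -0.2]
[ 0.003 -0.014  1.104] [[321.6 198.6]
 [321.7 208.1]]
fingertip tool [-1.92685071 -1.93128295 -0.51804742]
```

View pics/side5.png

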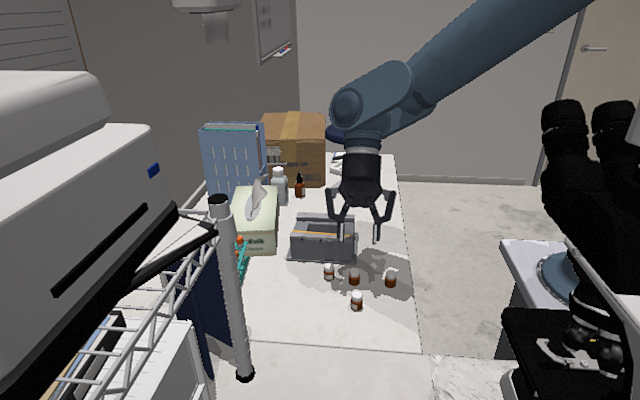

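View pics/w5.png

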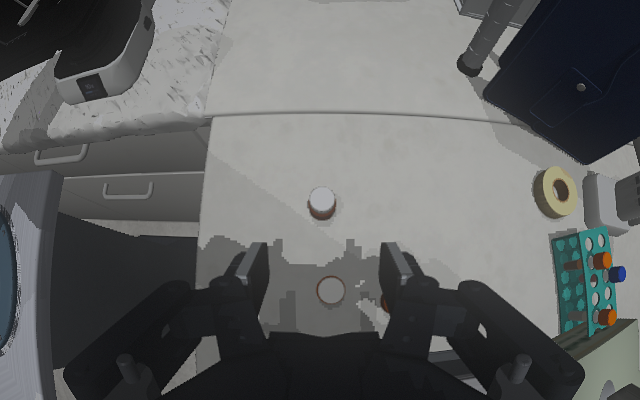

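View pics/scene5.png

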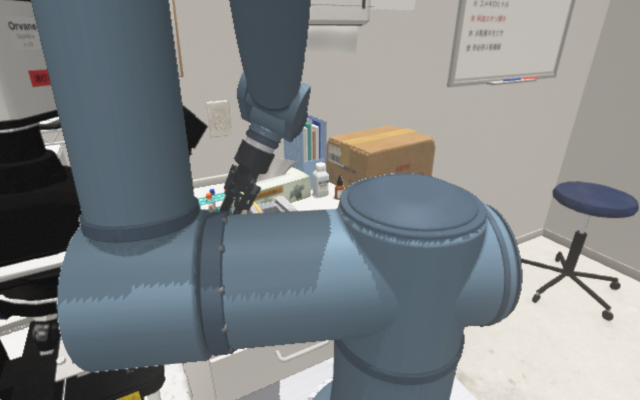

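```bash
python3 -m handwheel '[0,-0.005,0.2,0,0,0,0,-0.005,0.2,0,0,0,0,-0.004,0.2,0,0,0,0,0,0.2,0,0,0,0,0,0.1,0,0,0]' 0.35
python3 -m handwheel '[0,0,0.1,0,0,0,0,0,0.08,0,0,0,0,0,0.02,0,0,0,0,0,0,0,0,0,0,0,0,0,0,0]'
python3 - <<'E'
from h import *
o,c=snap("wrist","w6"); print(o["ee_pos"],toolmove(o,[.4945,.1145,.012]).round(3),o["joints"].round(3),o["force"].round(1)); o,c=snap("side","side6");crop(c,"side6c",290,150,450,330,3.3)
E
```

```text
clock: 7.05
ee_pos: [0.4919, 0.1057, 0.0264]
tool_rot: [-1.924, -1.927, -0.514]
force: [-0.3, 0.4, -1.8]
opening: 0.0551
clock: 7.47
ee_pos: [0.4936, 0.1145, 0.011]
tool_rot: [-1.926, -1.929, -0.516]
force: [0.0, -0.2, 0.2]
opening: 0.0558
[0.49355298 0.11446521 0.01099252] [ 0.005  0.009 -0.009] [-0.255  0.289  2.055  0.599  1.03  -0.632] [ 0.  -0.2  0.2]
```

View pics/w6.png

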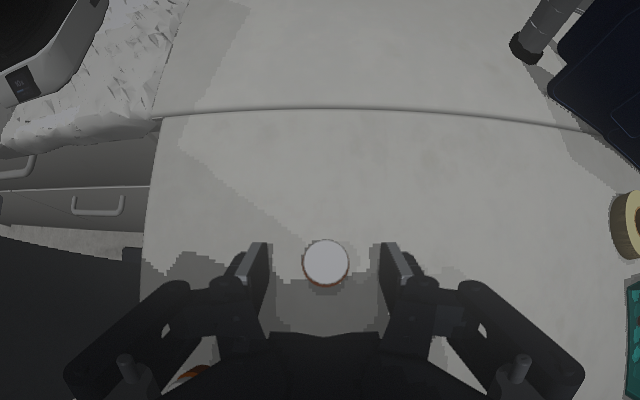

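View pics/side6c.png

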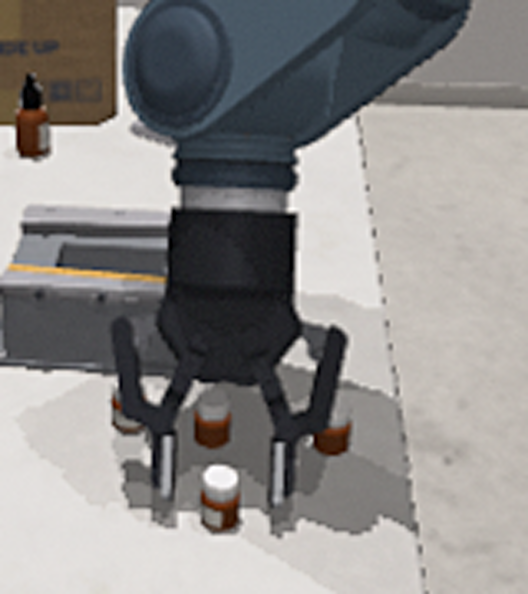

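The vial sits centred between the pads at (325,263), with B at the lower left (200,372) clear of the fingers. I'll grip it gently.

```bash
python3 -m handwheel '[0,0,0,0,0,0,0,0,0,0,0,0,0,0,0,0,0,0,0,0,0,0,0,0,0,0,0,0,0,0]' 1 25
python3 -m handwheel '[0,0,0,0,0,0,0,0,0,0,0,0,0,0,0,0,0,0,0,0,0,0,0,0,0,0,0,0,0,0]'
python3 - <<'E'
from h import *
o,c=snap("wrist","w7"); print(o["ee_pos"],o["opening"],o["force"].round(1))
E
```

```text
clock: 7.98
ee_pos: [0.4933, 0.1146, 0.0109]
tool_rot: [-1.926, -1.929, -0.516]
force: [-0.3, -2.3, 4.3]
opening: 0.0218
clock: 8.4
ee_pos: [0.4933, 0.1146, 0.0108]
tool_rot: [-1.926, -1.929, -0.516]
force: [-1.7, -2.1, 5.6]
opening: 0.0216
[0.49328102 0.11457949 0.01082129] 0.02160301922526006 [-1.7 -2.1  5.6]
```

View pics/w7.png

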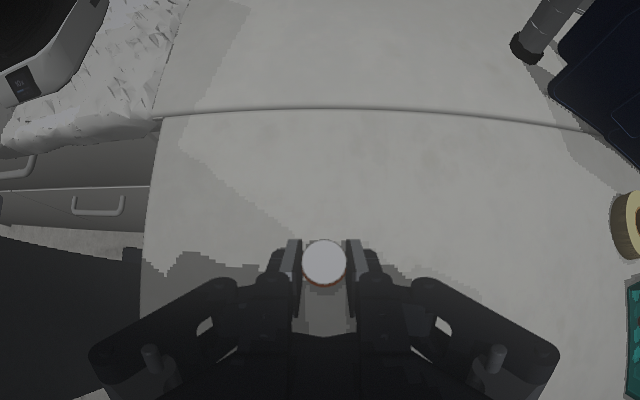

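```bash
python3 -m handwheel '[0.07,0,-0.12,0,0,0,0.11,0,-0.19,0,0,0,0.11,0,-0.19,0,0,0,0.11,0,-0.19,0,0,0,0,0,0,0,0,0]'
python3 - <<'E'
from h import *
o,c=snap("side","side8");crop(c,"side8c",290,150,450,330,3.3);print(o["ee_pos"],o["opening"],o["force"].round(1))
E
```

```text
clock: 8.87
ee_pos: [0.4955, 0.1146, 0.0938]
tool_rot: [-1.927, -1.934, -0.522]
force: [1.0, -1.3, 0.4]
opening: 0.0214
[0.49545459 0.11459342 0.09376376] 0.02138219007800366 [ 1.  -1.3  0.4]
```

View pics/side8c.png

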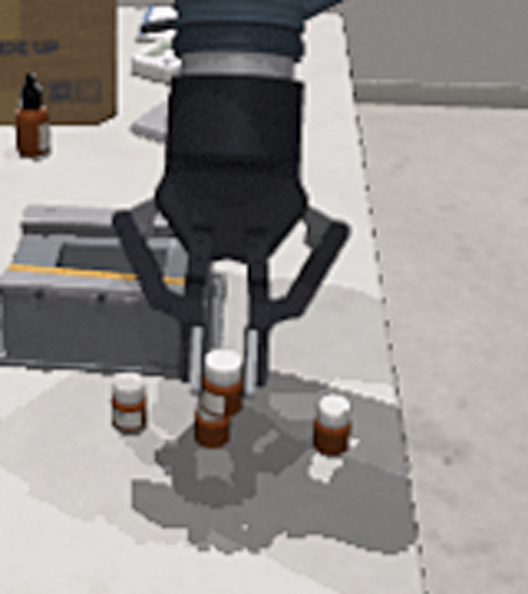

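```bash
python3 -m handwheel '[-0.27,-0.09,-0.158,0,0,0,-0.28,-0.09,-0.158,0,0,0,-0.28,-0.09,-0.158,0,0,0,-0.28,-0.09,-0.158,0,0,0,-0.27,-0.09,-0.158,0,0,0]'
python3 -m handwheel '[-0.27,-0.09,-0.158,0,0,0,0,0,0,0,0,0,0,0,0,0,0,0,0,0,0,0,0,0,0,0,0,0,0,0]'
python3 - <<'E'
from h import *
o=ctrl.get_obs();print(o["ee_pos"],o["opening"],o["joints"].round(2)); print(toolmove(o,[.44,-.076,.014]).round(3))
E
```

```text
clock: 9.33
ee_pos: [0.4466, -0.0448, 0.0882]
tool_rot: [-1.924, -1.927, -0.514]
force: [0.7, -0.4, 0.0]
opening: 0.0218
clock: 9.75
ee_pos: [0.4387, -0.0741, 0.0891]
tool_rot: [-1.923, -1.928, -0.515]
force: [-0.8, -0.1, 0.1]
opening: 0.0218
[ 0.43870268 -0.07412999  0.08908323] 0.02182803850634568 [-0.66  0.1   2.08  0.42  1.32 -0.85]
[-0.392  0.014  0.641]
```

```bash
python3 -m handwheel '[-0.1,0,0.17,0,0,0,-0.1,0,0.17,0,0,0,-0.1,0,0.17,0,0,0,-0.07,0,0.12,0,0,0,0,0,0,0,0,0]'
python3 -m handwheel '[0,0,0,0,0,0,0,0,0.0,0,0,0,0,0,0,0,0,0,0,0,0,0,0,0,0,0,0,0,0,0]'
python3 - <<'E'
from h import *
o,c=snap("side","side9");crop(c,"side9c",290,130,450,310,3.3);print(o["ee_pos"],o["opening"],o["force"].round(1))
E
```

```text
clock: 10.17
ee_pos: [0.4372, -0.0734, 0.0143]
tool_rot: [-1.921, -1.925, -0.513]
force: [-0.3, -0.2, 0.7]
opening: 0.0214
clock: 10.58
ee_pos: [0.4397, -0.0763, 0.0175]
tool_rot: [-1.926, -1.93, -0.516]
force: [0.0, 0.0, -0.7]
opening: 0.0216
[ 0.43973797 -0.07630351  0.01753684] 0.021622744619731314 [ 0.   0.  -0.7]
```

View pics/side9c.png

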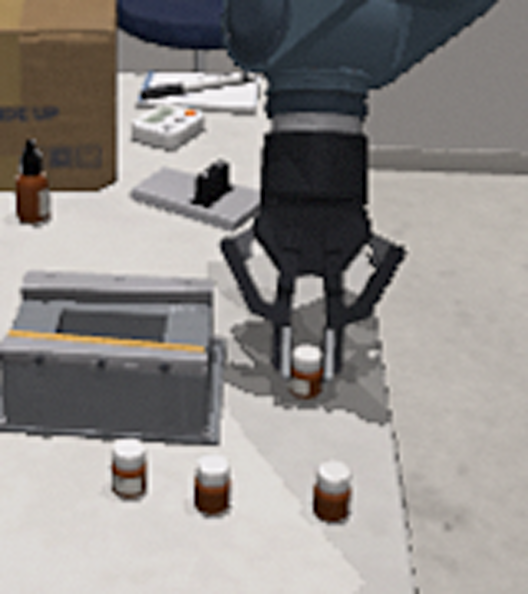

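```bash
python3 -m handwheel '[-0.01,0,0.017,0,0,0,-0.01,0,0.017,0,0,0,-0.005,0,0.009,0,0,0,0,0,0,0,0,0,0,0,0,0,0,0]'
python3 -m handwheel '[0,0,0,0,0,0,0,0,0.0,0,0,0,0,0,0,0,0,0,0,0,0,0,0,0,0,0,0,0,0,0]'
```

```text
clock: 11.05
ee_pos: [0.4391, -0.0759, 0.0117]
tool_rot: [-1.925, -1.928, -0.515]
force: [-0.7, -0.3, -0.5]
opening: 0.0219
clock: 11.47
ee_pos: [0.4393, -0.076, 0.0119]
tool_rot: [-1.926, -1.929, -0.515]
force: [0.2, -0.4, -0.9]
opening: 0.0219
```

```bash
python3 -m handwheel '[-0.005,0,0.009,0,0,0,0,0,0,0,0,0,0,0,0,0,0,0,0,0,0,0,0,0,0,0,0,0,0,0]'
python3 -m handwheel '[-0.004,0,0.006,0,0,0,0,0,0.0,0,0,0,0,0,0,0,0,0,0,0,0,0,0,0,0,0,0,0,0,0]'
```

```text
clock: 11.88
ee_pos: [0.4393, -0.0761, 0.0109]
tool_rot: [-1.926, -1.929, -0.516]
force: [0.4, -0.5, -0.3]
opening: 0.0217
clock: 12.3
ee_pos: [0.4394, -0.0761, 0.0108]
tool_rot: [-1.924, -1.928, -0.516]
force: [-2.3, -1.0, 6.8]
opening: 0.0217
```

```bash
python3 -m handwheel '[0,0,0,0,0,0,0,0,0,0,0,0,0,0,0,0,0,0,0,0,0,0,0,0,0,0,0,0,0,0]' 0.35
python3 -m handwheel '[0,0,-0.1,0,0,0,0,0,-0.2,0,0,0,0,0,-0.3,0,0,0,0,0,-0.3,0,0,0,0,0,-0.3,0,0,0]'
python3 -m handwheel '[0,0,0,0,-0.0333,0,0,0,0,0,-0.0333,0,0,0,0,0,-0.0333,0,0,0,0,0,-0.0333,0,0,0,0,0,-0.0333,0]'
python3 - <<'E'
from h import *
o,c=snap("wrist","w10");Rt,p=wpose(o);print(p,Rt.round(3),o["joints"].round(2));crop(c,"w10c",200,100,460,300,3)
E
```

```text
clock: 12.72
ee_pos: [0.4391, -0.0759, 0.01]
tool_rot: [-1.925, -1.928, -0.515]
force: [0.1, -0.3, -0.2]
opening: 0.0557
clock: 13.13
ee_pos: [0.4391, -0.1368, 0.1157]
tool_rot: [-1.926, -1.929, -0.515]
force: [0.5, -1.0, -0.9]
opening: 0.0559
clock: 13.55
ee_pos: [0.4398, -0.1369, 0.1156]
tool_rot: [2.216, 2.218, -0.004]
force: [-0.4, 0.3, -0.2]
opening: 0.0556
[ 0.43982866 -0.13685687  0.11559941] [[-0.001  1.     0.003]
 [ 1.     0.001 -0.006]
 [-0.006  0.003 -1.   ]] [-0.55 -0.07  2.12 -0.    1.08 -0.54]
```

View pics/w10.png

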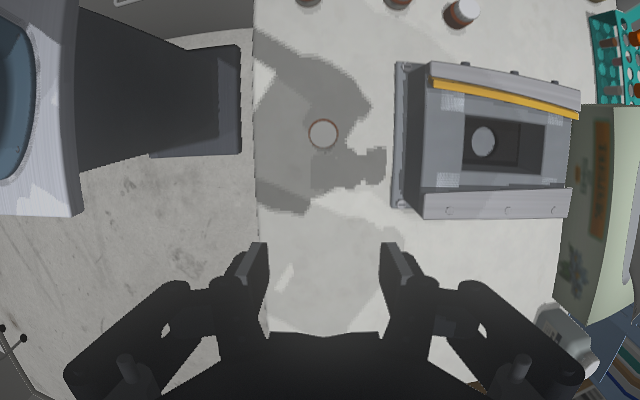

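```bash
python3 - <<'E'
import pickle
from h import *
o,c=pickle.load(open("pics/w10.pkl","rb"))
g=cv2.cvtColor(c["pixels"],cv2.COLOR_RGB2HSV).astype(int)
x0,y0=300,112
sub=g[y0:155,x0:348]; m=((sub[:,:,1]>60)).astype(np.uint8)
ys,xs=np.nonzero(m); (cx,cy),r=cv2.minEnclosingCircle(np.c_[xs,ys].astype(np.float32)); print(len(xs),cx+x0,cy+y0,r)
P=wcast(c,o,[[cx+x0,cy+y0]],.022)[0];print(P.round(4)); print(toolmove(o,[P[0],P[1],.09]).round(3),toolmove(o,[P[0],P[1],.011]).round(3))
print("nest16",wcast(c,o,[[483,142]],.016).round(4))
E
```

```text
64 322.8046360015869 133.11589431762695 14.649148941040039
[ 0.44   -0.0805  0.022 ]
[0.565 0.002 0.252] [ 0.57  -0.     1.042]
nest16 [[ 0.5766 -0.083   0.016 ]]
```

```bash
python3 -m handwheel '[0.28,0,0,0,0,0,0.285,0,0,0,0,0,0,0,0.2,0,0,0,0,0,0.2,0,0,0,0,0,0.2,0,0,0]'
python3 -m handwheel '[0,0,0.2,0,0,0,0,0,0.15,0,0,0,0,0,0.06,0,0,0,0,0,0,0,0,0,0,0,0,0,0,0]'
python3 - <<'E'
from h import *
o,c=snap("wrist","w11");Rt,p=wpose(o);print(p,toolmove(o,[.44,-.0805,.011]).round(3),o["force"].round(1));crop(c,"w11c",220,200,430,350,3)
E
```

```text
clock: 14.02
ee_pos: [0.4397, -0.0795, 0.0542]
tool_rot: [2.219, 2.224, 0.002]
force: [0.4, 0.1, 0.3]
opening: 0.0559
clock: 14.43
ee_pos: [0.4396, -0.0799, 0.0136]
tool_rot: [-2.22, -2.223, -0.001]
force: [0.9, 0.2, 0.8]
opening: 0.0554
[ 0.43957168 -0.07990423  0.01356311] [-0.006  0.004  0.026] [0.9 0.2 0.8]
```

View pics/w11c.png

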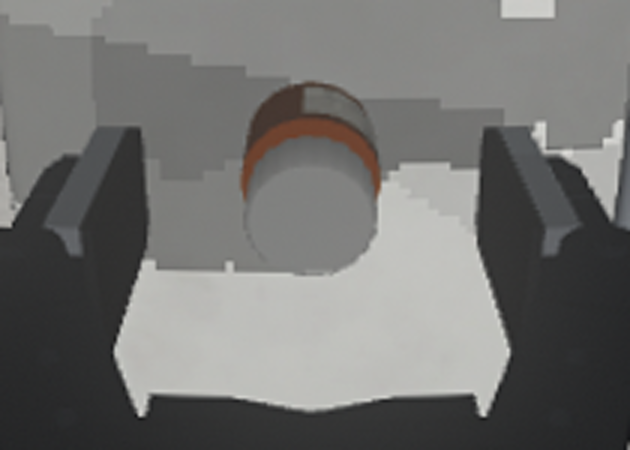

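```bash
python3 -m handwheel '[0,0,0.015,0,0,0,0,0,0,0,0,0,0,0,0,0,0,0,0,0,0,0,0,0,0,0,0,0,0,0]' 1 25
python3 -m handwheel '[0,0,0,0,0,0,0,0,0,0,0,0,0,0,0,0,0,0,0,0,0,0,0,0,0,0,0,0,0,0]'
python3 - <<'E'
from h import *
o,c=snap("wrist","w12");Rt,p=wpose(o);print(p,o["opening"],o["force"].round(1));crop(c,"w12c",220,200,430,350,3)
E
```

```text
clock: 14.9
ee_pos: [0.4398, -0.0797, 0.0124]
tool_rot: [2.219, 2.223, 0.001]
force: [-1.6, 0.5, 6.6]
opening: 0.0215
clock: 15.32
ee_pos: [0.4398, -0.0797, 0.0123]
tool_rot: [2.219, 2.223, 0.0]
force: [-2.1, 0.1, 5.7]
opening: 0.0217
[ 0.43978223 -0.07974727  0.01234034] 0.021675270505779297 [-2.1  0.1  5.7]
```

View pics/w12c.png

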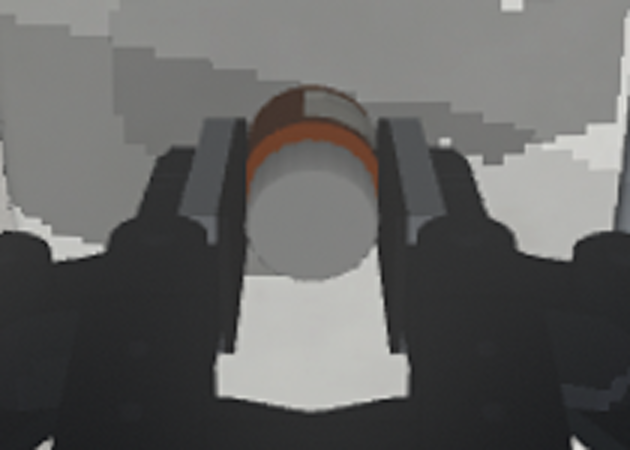

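```bash
python3 -m handwheel '[0,0,-0.1,0,0,0,0,0,-0.25,0,0,0,0,0,-0.35,0,0,0,0,0,-0.35,0,0,0,0,0,-0.15,0,0,0]'
python3 -m handwheel '[-0.2,0.1,0,0,0,0,-0.2,0.1,0,0,0,0,-0.2,0.2,0,0,0,0,0,0.2,0,0,0,0,0,0,0,0,0,0]'
python3 -m handwheel '[0,0,0,0,0,0,0,0,0,0,0,0,0,0,0,0,0,0,0,0,0,0,0,0,0,0,0,0,0,0]'
python3 - <<'E'
from h import *
o,c=snap("wrist","w13");Rt,p=wpose(o);print(p,Rt.round(4),o["opening"],o["force"].round(1))
E
```

```text
clock: 15.78
ee_pos: [0.4413, -0.0803, 0.1366]
tool_rot: [2.215, 2.219, 0.004]
force: [0.8, -0.8, -0.5]
opening: 0.0215
clock: 16.2
ee_pos: [0.5019, -0.1408, 0.1328]
tool_rot: [2.219, 2.22, 0.002]
force: [-0.2, -0.8, -0.3]
opening: 0.0215
clock: 16.62
ee_pos: [0.4989, -0.1391, 0.1316]
tool_rot: [-2.219, -2.223, 0.0]
force: [-0.4, 0.6, -0.7]
opening: 0.0214
[ 0.49885001 -0.13907     0.13156916] [[-1.7e-03  1.0e+00 -1.0e-04]
 [ 1.0e+00  1.7e-03  1.0e-04]
 [ 1.0e-04 -1.0e-04 -1.0e+00]] 0.021357034192580875 [-0.4  0.6 -0.7]
```

View pics/w13.png

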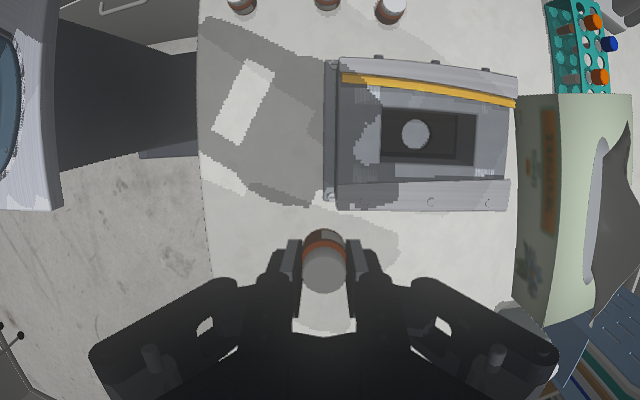

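```bash
python3 - <<'E'
import pickle
from h import *
o,c=pickle.load(open("pics/w13.pkl","rb"))
crop(c,"w13k",320,45,525,220,3.8)
g=cv2.cvtColor(c["pixels"],cv2.COLOR_RGB2GRAY)
sub=g[112:156,396:436]; _,m=cv2.threshold(sub,0,255,cv2.THRESH_BINARY|cv2.THRESH_OTSU)
n,l,s,ce=cv2.connectedComponentsWithStats(m); i=1+np.argmax(s[1:,4]); print(s[i],ce[i]+[396,112])
x,y,w,h,a=s[i]; bc=np.array([396+x+(w-1)/2,112+y+(h-1)/2]); print(bc)
for z in (.010,.013,.016): print(z,wcast(c,o,[ce[i]+[396,112],bc],z).round(4))
E
```

```text
[  6   7  28  30 621] [414.78904992 133.54267311]
[415.5 133.5]
0.01 [[ 0.5787 -0.0818  0.01  ]
 [ 0.5794 -0.0818  0.01  ]]
0.013 [[ 0.5778 -0.0817  0.013 ]
 [ 0.5785 -0.0816  0.013 ]]
0.016 [[ 0.5769 -0.0816  0.016 ]
 [ 0.5776 -0.0815  0.016 ]]
```

View pics/w13k.png

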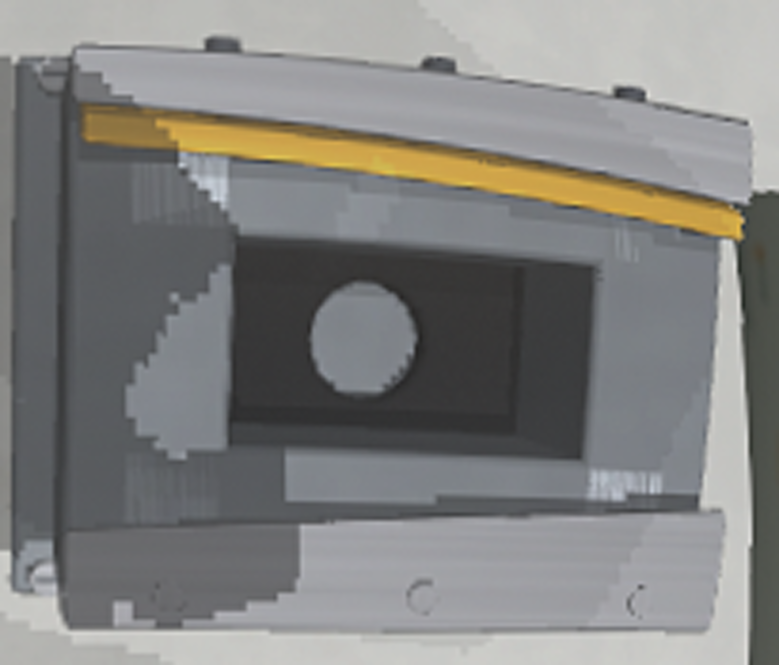

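```bash
python3 -m handwheel '[0.15,0.2,0,0,0,0,0.15,0.2,0,0,0,0,0.15,0.2,0,0,0,0,0.13,0.19,0,0,0,0,0,0,0,0,0,0]'
python3 -m handwheel '[0,0,0,0,0,0,0,0,0.2,0,0,0,0,0,0.2,0,0,0,0,0,0.1,0,0,0,0,0,0,0,0,0]'
python3 - <<'E'
from h import *
o,c=snap("wrist","w14");print(o["ee_pos"],toolmove(o,[.578,-.081,.0223]).round(3))
o,c=snap("side","side14");crop(c,"side14c",260,100,420,280,3.3)
E
```

```text
clock: 17.08
ee_pos: [0.5806, -0.0795, 0.132]
tool_rot: [2.216, 2.225, 0.003]
force: [-0.5, 0.1, 0.5]
opening: 0.021
clock: 17.5
ee_pos: [0.5754, -0.0811, 0.0787]
tool_rot: [-2.217, -2.218, 0.004]
force: [-0.1, -0.0, -0.4]
opening: 0.0214
[ 0.57544498 -0.08106423  0.0786567 ] [-0.     0.029  0.563]
```

View pics/side14c.png

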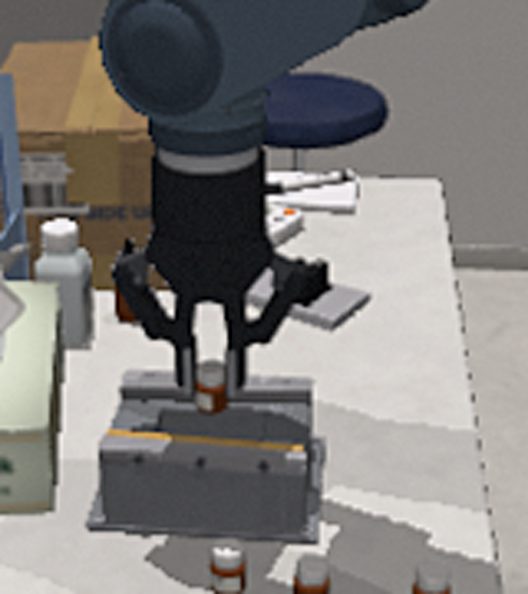

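View pics/w14.png

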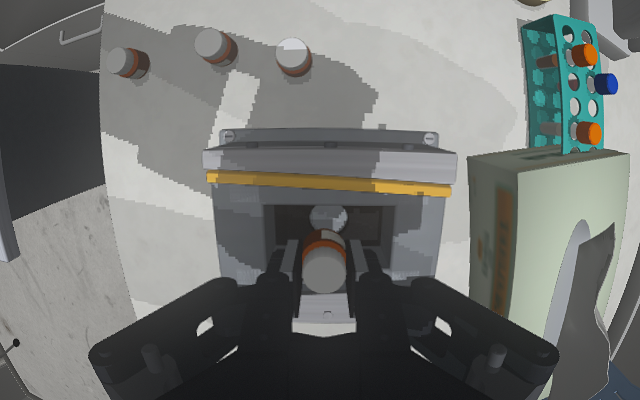

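```bash
python3 -m handwheel '[0,0,0.15,0,0,0,0,0,0,0,0,0,0,0,0,0,0,0,0,0,0,0,0,0,0,0,0,0,0,0]'
python3 - <<'E'
from h import *
o,c=snap("wrist","w15");print(o["ee_pos"],o["joints"].round(4),toolmove(o,[.578,-.0812,.0223]).round(3))
crop(c,"w15c",250,180,400,300,4)
P=wcast(c,o,[[328,214]],.016);print(P)
E
```

```text
clock: 18.02
ee_pos: [0.5789, -0.0815, 0.0678]
tool_rot: [2.218, 2.222, 0.001]
force: [0.2, -0.3, -0.3]
opening: 0.0215
[ 0.5789446  -0.0815376   0.06780215] [-0.3337  0.2958  1.8235  0.      1.0204 -0.3353] [ 0.004 -0.01   0.455]
[[ 0.58257367 -0.07542999  0.016     ]]
```

View pics/w15c.png

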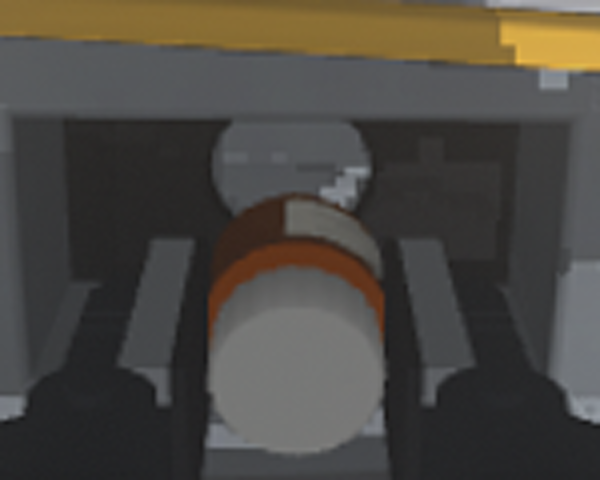

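```bash
python3 - <<'E'
import pickle
from h import *
o,c=pickle.load(open("pics/w15.pkl","rb"))
f=lambda L:[(250+(x+.5)/4-.5,180+(y+.5)/4-.5) for x,y in L]
print("hole edges z16",wcast(c,o,f([(212,170),(371,170)]),.016).round(4))
zt=o["ee_pos"][2]-.0123
print("cap",wcast(c,o,f([(208,370),(385,370)]),zt+.032).round(4)); print("body",wcast(c,o,f([(208,300),(387,300)]),zt+.022).round(4))
E
```

```text
hole edges z16 [[ 0.5658 -0.0811  0.016 ]
 [ 0.5922 -0.0811  0.016 ]]
cap [[ 0.5698 -0.0802  0.0875]
 [ 0.5896 -0.0801  0.0875]]
body [[ 0.5692 -0.0761  0.0775]
 [ 0.5903 -0.0761  0.0775]]
```

```bash
python3 -m handwheel '[0.002,-0.006,0.1,0,0,0,0,0,0.1,0,0,0,0,0,0.1,0,0,0,0,0,0.05,0,0,0,0,0,0,0,0,0]'
python3 -m handwheel '[0,0,0.03,0,0,0,0,0,0.03,0,0,0,0,0,0,0,0,0,0,0,0,0,0,0,0,0,0,0,0,0]'
```

```text
clock: 18.48
ee_pos: [0.576, -0.0806, 0.0291]
tool_rot: [-2.217, -2.22, 0.003]
force: [-0.0, 0.4, -1.5]
opening: 0.0218
clock: 18.9
ee_pos: [0.5779, -0.0812, 0.0259]
tool_rot: [2.219, 2.223, 0.0]
force: [0.1, 0.1, 0.2]
opening: 0.0215
```

```bash
python3 -m handwheel '[0,0,0.015,0,0,0,0,0,0.01,0,0,0,0,0,0,0,0,0,0,0,0,0,0,0,0,0,0,0,0,0]'
python3 -m handwheel '[0,0,0.008,0,0,0,0,0,0,0,0,0,0,0,0,0,0,0,0,0,0,0,0,0,0,0,0,0,0,0]'
```

```text
clock: 19.32
ee_pos: [0.5776, -0.0811, 0.0231]
tool_rot: [-2.22, -2.223, -0.0]
force: [-0.6, 0.5, 0.0]
opening: 0.0212
clock: 19.73
ee_pos: [0.5778, -0.0812, 0.0224]
tool_rot: [2.219, 2.223, 0.0]
force: [0.7, -0.2, 1.2]
opening: 0.0214
```

```bash
python3 -m handwheel '[0,0,0,0,0,0,0,0,0,0,0,0,0,0,0,0,0,0,0,0,0,0,0,0,0,0,0,0,0,0]' 0.6
python3 -m handwheel '[0,0,-0.08,0,0,0,0,0,-0.15,0,0,0,0,0,-0.2,0,0,0,0,0,-0.3,0,0,0,0,0,-0.3,0,0,0]'
python3 -m handwheel '[-0.2,0,-0.3,0,0,0,-0.3,0,-0.2,0,0,0,0,0,0,0,0,0,0,0,0,0,0,0,0,0,0,0,0,0]' 0.2
python3 - <<'E'
from h import *
o,c=snap("wrist","w16");print(o["ee_pos"]);crop(c,"w16c",200,60,460,260,3)
E
```

```text
clock: 20.15
ee_pos: [0.5776, -0.0811, 0.0222]
tool_rot: [-2.22, -2.223, 0.0]
force: [0.7, -0.7, -0.2]
opening: 0.0342
clock: 20.57
ee_pos: [0.577, -0.0808, 0.1262]
tool_rot: [-2.219, -2.222, 0.001]
force: [1.2, -0.1, 0.0]
opening: 0.034
clock: 20.98
ee_pos: [0.5771, -0.1307, 0.1747]
tool_rot: [-2.219, -2.222, 0.0]
force: [0.4, 0.2, -0.2]
opening: 0.0685
[ 0.57712009 -0.13068804  0.17470736]
```

View pics/w16c.png

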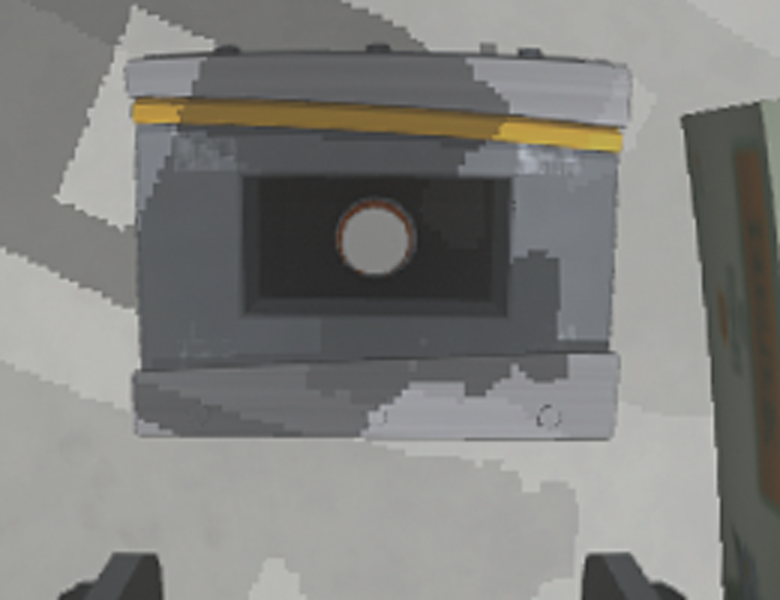

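```bash
python3 - <<'E'
import pickle
from h import *
o,c=pickle.load(open("pics/w16.pkl","rb"))
f=lambda L:[(200+(x+.5)/3-.5,60+(y+.5)/3-.5) for x,y in L]
P=wcast(c,o,f([(243,177),(513,178),(513,316),(243,316)]),.052); print(P.round(4),P.mean(0).round(4))
print("vial cap",wcast(c,o,f([(375,240)]),.042).round(4))
P=wcast(c,o,f([(136,437),(612,439),(127,60),(632,66)]),.063);print("waytops outer",P.round(4),P.mean(0).round(4))
d=P[1]-P[0];print(np.degrees(np.arctan2(d[1],d[0])))
_,cs=pickle.load(open("pics/side1.pkl","rb"))
print("box, oil, stain base",cast(cs,[[325,187],[299,197],[280,204],[263,188]],0).round(3), "timer",cast(cs,[[340,172]],0).round(3))
E
```

```text
[[ 0.5409 -0.0622  0.052 ]
 [ 0.6176 -0.0623  0.052 ]
 [ 0.6185 -0.1022  0.052 ]
 [ 0.5402 -0.1024  0.052 ]] [ 0.5793 -0.0823  0.052 ]
vial cap [[ 0.5785 -0.0813  0.042 ]]
waytops outer [[ 0.509  -0.1358  0.063 ]
 [ 0.6476 -0.1361  0.063 ]
 [ 0.5101 -0.0282  0.063 ]
 [ 0.6492 -0.0293  0.063 ]] [ 0.579  -0.0824  0.063 ]
-0.1256412441655202
box, oil, stain base [[ 0.605 -0.404  0.   ]
 [ 0.675 -0.33   0.   ]
 [ 0.723 -0.283  0.   ]
 [ 0.798 -0.38   0.   ]] timer [[ 0.566 -0.522  0.   ]]
```

```bash
python3 -m handwheel '[-0.33,-0.13,-0.1,0,0,0,-0.33,-0.13,-0.1,0,0,0,-0.34,-0.13,-0.1,0,0,0,-0.34,-0.13,-0.1,0,0,0,-0.34,-0.13,-0.1,0,0,0]' 0.3
python3 -m handwheel '[-0.34,-0.14,-0.1,0,0,0,-0.34,-0.14,0,0,0,0,-0.34,-0.14,0,0,0,0,0,0,0,0,0,0.036,0,0,0,0,0,0.036]'
python3 -m handwheel '[0,0,0,0,0,0.036,0,0,0,0,0,0.036,0,0,0,0,0,0,0,0,0,0,0,0,0,0,0,0,0,0]'
python3 - <<'E'
from h import *
o,c=snap("wrist","w17");print(o["ee_pos"],o["tool_rot"],o["joints"].round(2))
E
```

```text
clock: 21.45
ee_pos: [0.5119, -0.2989, 0.2239]
tool_rot: [-2.215, -2.223, 0.0]
force: [1.3, 0.3, -0.4]
opening: 0.0596
clock: 21.87
ee_pos: [0.4699, -0.4018, 0.2332]
tool_rot: [-2.461, -1.947, -0.0]
force: [-1.3, -0.1, -0.3]
opening: 0.06
clock: 22.28
ee_pos: [0.4712, -0.4004, 0.2343]
tool_rot: [-2.658, -1.672, 0.0]
force: [-1.3, -0.5, 0.0]
opening: 0.0599
[ 0.47118864 -0.4004331   0.23427445] [-2.65763940e+00 -1.67207821e+00  2.19217387e-04] [-0.89  0.17  1.64  0.    1.33 -0.44]
```

View pics/w17.png

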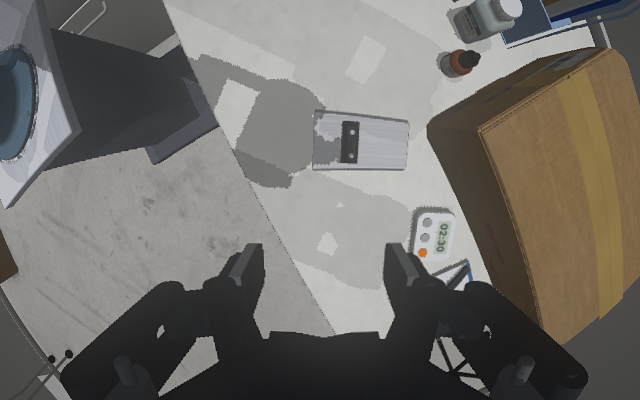

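```bash
python3 - <<'E'
import pickle
from h import *
o,c=pickle.load(open("pics/w17.pkl","rb"))
crop(c,"w17c",300,95,425,185,6)
E
```

```text
(no output)
```

View pics/w17c.png

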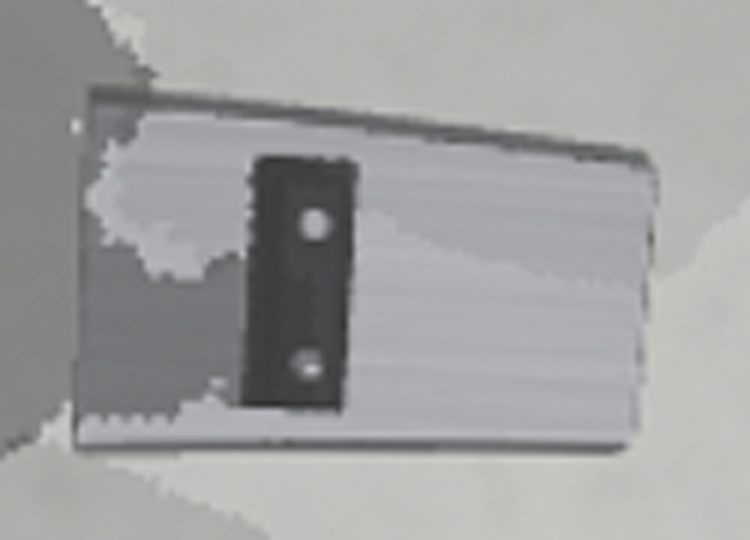

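```bash
python3 - <<'E'
import pickle
from h import *
o,c=pickle.load(open("pics/w17.pkl","rb"))
f=lambda L:[(300+(x+.5)/6-.5,95+(y+.5)/6-.5) for x,y in L]
P=wcast(c,o,f([(89,105),(75,443),(632,442),(654,165)]),.010); print(P.round(4))
w=(P[0]+P[1])/2; n=(P[2]+P[3])/2; d=n-w; L=np.linalg.norm(d); u=d/L
print("len",L,"widths",np.linalg.norm(P[0]-P[1]),np.linalg.norm(P[2]-P[3]),"yaw",np.degrees(np.arctan2(d[1],d[0])))
for a,b,s in((0,1,90),(3,2,90)):
    e=P[a]-P[b]; print("end yaw",np.degrees(np.arctan2(e[1],e[0]))-s)
e1=P[3]-P[0];e2=P[2]-P[1]; print("side yaw mean",np.degrees((np.arctan2(e1[1],e1[0])+np.arctan2(e2[1],e2[0]))/2))
ctr=(w+n)/2; print("origin",ctr.round(4),"bar from plate",(ctr-.014*u).round(4))
Q=wcast(c,o,f([(315,224),(308,365)]),.037);print("dots",Q.round(4),Q.mean(0).round(4)); e=Q[0]-Q[1];print(np.degrees(np.arctan2(e[1],e[0]))-90)
B=wcast(c,o,f([(355,160),(343,410)]),.037);print("bar front top edge",B.round(4),(B.mean(0)-.007*u).round(4)); e=B[0]-B[1];print(np.degrees(np.arctan2(e[1],e[0]))-90,np.linalg.norm(e))
Rt,p=wpose(o);print("tool y dir",np.degrees(np.arctan2(Rt[1,1],Rt[0,1])))
E
```

```text
[[ 0.4948 -0.327   0.01  ]
 [ 0.463  -0.3863  0.01  ]
 [ 0.5657 -0.4342  0.01  ]
 [ 0.5923 -0.3842  0.01  ]]
len 0.11306270285247368 widths 0.06729264524700493 0.056639517737706986 yaw -27.702158170503104
end yaw -28.225030775296936
end yaw -28.077974813359894
side yaw mean -27.705047104139293
origin [ 0.5289 -0.3829  0.01  ] bar from plate [ 0.5166 -0.3764  0.01  ]
dots [[ 0.5229 -0.3651  0.037 ]
 [ 0.5108 -0.3882  0.037 ]] [ 0.5169 -0.3766  0.037 ]
-27.717990866602285
bar front top edge [[ 0.5346 -0.3575  0.037 ]
 [ 0.5132 -0.3986  0.037 ]] [ 0.5177 -0.3748  0.037 ]
-27.48851615356277 0.04625801487386147
tool y dir -25.64711169763678
```

```bash
python3 -m handwheel '[0,0,0,0,0,0.0117,0,0,0.2,0,0,0,0,0,0.2,0,0,0,0,0,0.2,0,0,0,0,0,0.2,0,0,0]' 0.3
python3 - <<'E'
from h import *
o=ctrl.get_obs();Rt,p=wpose(o);print(p,np.degrees(np.arctan2(Rt[1,1],Rt[0,1])),toolmove(o,[.517,-.376,.08]).round(3))
E
```

```text
clock: 22.75
ee_pos: [0.4712, -0.401, 0.1544]
tool_rot: [2.69, 1.622, 0.0]
force: [0.0, 0.4, 0.3]
opening: 0.0598
[ 0.47122812 -0.40099088  0.15438448] -27.834090635715068 [0.435 0.288 0.744]
```

```bash
python3 -m handwheel '[0.145,0.096,0.1,0,0,0,0.145,0.096,0.15,0,0,0,0.145,0.096,0.2,0,0,0,0,0,0.2,0,0,0,0,0,0,0,0,0]' 0.3
python3 -m handwheel '[0,0,0,0,0,0,0,0,0,0,0,0,0,0,0,0,0,0,0,0,0,0,0,0,0,0,0,0,0,0]'
python3 - <<'E'
from h import *
o,c=snap("wrist","w18");Rt,p=wpose(o);print(p,np.degrees(np.arctan2(Rt[1,1],Rt[0,1])),toolmove(o,[.517,-.376,.015]).round(3))
E
```

```text
clock: 23.17
ee_pos: [0.5154, -0.3733, 0.0854]
tool_rot: [-2.683, -1.619, 0.003]
force: [-0.5, -0.3, -0.3]
opening: 0.0599
clock: 23.58
ee_pos: [0.5172, -0.377, 0.0916]
tool_rot: [2.691, 1.618, 0.001]
force: [-0.2, -0.6, 0.1]
opening: 0.0596
[ 0.51723928 -0.37704143  0.09160375] -27.955270995338374 [ 0.009 -0.009  0.766]
```

View pics/w18.png

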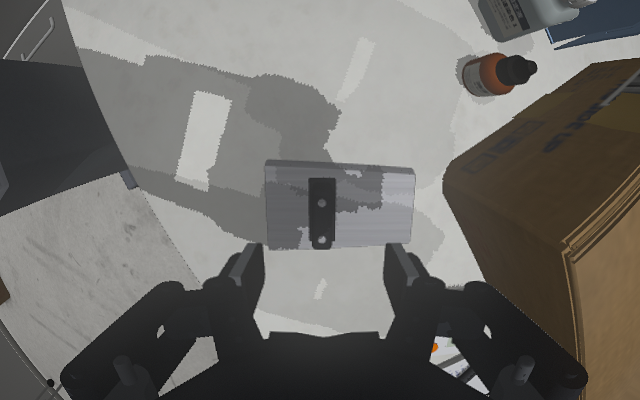

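```bash
python3 -m handwheel '[0.009,-0.009,0.15,0,0,0,0,0,0.2,0,0,0,0,0,0.2,0,0,0,0,0,0.1,0,0,0,0,0,0.06,0,0,0]' 0.3
python3 -m handwheel '[0,0,0.04,0,0,0,0,0,0,0,0,0,0,0,0,0,0,0,0,0,0,0,0,0,0,0,0,0,0,0]'
python3 - <<'E'
from h import *
o,c=snap("wrist","w19");Rt,p=wpose(o);print(p,np.degrees(np.arctan2(Rt[1,1],Rt[0,1])),toolmove(o,[.517,-.376,.015]).round(3),o["force"].round(1))
E
```

```text
clock: 24.05
ee_pos: [0.5158, -0.3744, 0.0177]
tool_rot: [-2.69, -1.618, 0.001]
force: [0.6, -1.0, -0.2]
opening: 0.0598
clock: 24.47
ee_pos: [0.5171, -0.3757, 0.0164]
tool_rot: [2.69, 1.619, 0.001]
force: [-0.9, -0.4, -0.1]
opening: 0.0594
[ 0.5171311  -0.37565306  0.01636664] -27.931731260924874 [-0.004  0.     0.014] [-0.9 -0.4 -0.1]
```

View pics/w19.png

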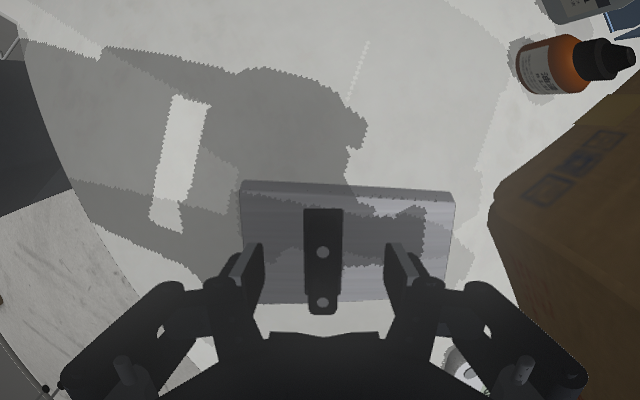

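```bash
python3 -m handwheel '[0,0,0.01,0,0,0,0,0,0,0,0,0,0,0,0,0,0,0,0,0,0,0,0,0,0,0,0,0,0,0]' 1 60
python3 -m handwheel '[0,0,0,0,0,0,0,0,0,0,0,0,0,0,0,0,0,0,0,0,0,0,0,0,0,0,0,0,0,0]'
python3 -c "
from station import ctrl
o=ctrl.get_obs();print(o['ee_pos'],o['opening'],o['force'],o['torque'])"
```

```text
clock: 24.93
ee_pos: [0.5167, -0.3752, 0.0145]
tool_rot: [2.692, 1.619, 0.0]
force: [-0.3, -0.0, 0.9]
opening: 0.013
clock: 25.35
ee_pos: [0.5167, -0.3752, 0.0145]
tool_rot: [2.692, 1.619, 0.0]
force: [-0.0, -0.6, 2.5]
opening: 0.0126
[ 0.51673947 -0.37524227  0.0144548 ] 0.012582612669417367 [-0.02863125 -0.61093338  2.51188403] [-0.02266909 -0.04423772  0.00054039]
```

```bash
python3 -m handwheel '[0,0,-0.1,0,0,0,0,0,-0.2,0,0,0,0,0,-0.3,0,0,0,0,0,-0.3,0,0,0,0,0,-0.2,0,0,0]'
python3 -m handwheel '[0,0,0,0,0,-0.0388,0,0,0,0,0,-0.0388,0,0,0,0,0,-0.0388,0,0,0,0,0,-0.0388,0,0,0,0,0,0]'
python3 - <<'E'
from h import *
o,c=snap("wrist","w20");Rt,p=wpose(o);print(p,o["opening"],np.degrees(np.arctan2(Rt[1,1],Rt[0,1])),toolmove(o,[.4298,-.0816,.1]).round(3),o["force"].round(1))
E
```

```text
clock: 25.77
ee_pos: [0.5167, -0.3752, 0.1266]
tool_rot: [2.691, 1.619, 0.0]
force: [0.9, -0.6, -3.3]
opening: 0.0126
clock: 26.18
ee_pos: [0.5158, -0.3743, 0.1235]
tool_rot: [-2.218, -2.222, 0.0]
force: [0.1, 0.5, -3.7]
opening: 0.013
[ 0.5158113  -0.37429374  0.123481  ] 0.012951506500001996 0.11468469953046952 [ 2.928 -0.854  0.241] [ 0.1  0.5 -3.7]
```

View pics/w20.png

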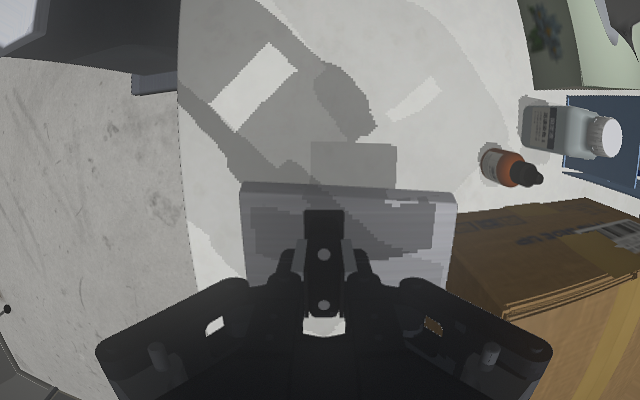

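```bash
python3 -m handwheel '[0.2,-0.2,0,0,0,0,0.3,-0.2,0,0,0,0,0.33,-0.2,0,0,0,0,0.35,-0.15,0,0,0,0,0.35,-0.1,0,0,0,0]'
python3 -m handwheel '[0.35,0,0,0,0,0,0.35,0,0,0,0,0,0.35,0,0,0,0,0,0.25,0,0,0,0,0,0.1,0,0,0,0,0]'
python3 -m handwheel '[0,0,0,0,0,0,0,0,0,0,0,0,0,0,0,0,0,0,0,0,0,0,0,0,0,0,0,0,0,0]'
python3 - <<'E'
from h import *
o,c=snap("wrist","w21");Rt,p=wpose(o);print(p,o["opening"],Rt.round(4),toolmove(o,[.4298,-.0816,.068]).round(3),o["force"].round(1))
o,c=snap("side","side21");crop(c,"side21c",270,130,450,290,3.3)
E
```

```text
clock: 26.65
ee_pos: [0.4295, -0.2203, 0.1235]
tool_rot: [-2.225, -2.215, 0.0]
force: [0.3, 0.7, -3.8]
opening: 0.0134
clock: 27.07
ee_pos: [0.4304, -0.079, 0.1237]
tool_rot: [-2.22, -2.22, -0.0]
force: [0.7, -0.7, -4.2]
opening: 0.0127
clock: 27.48
ee_pos: [0.4317, -0.0831, 0.1243]
tool_rot: [2.224, 2.219, -0.0]
force: [-0.8, -0.8, -4.2]
opening: 0.0131
[ 0.43171513 -0.08314767  0.1243337 ] 0.0130591843902062 [[ 2.1e-03  1.0e+00  0.0e+00]
 [ 1.0e+00 -2.1e-03 -2.0e-04]
 [-2.0e-04  0.0e+00 -1.0e+00]] [ 0.016 -0.019  0.563] [-0.8 -0.8 -4.2]
```

View pics/w21.png

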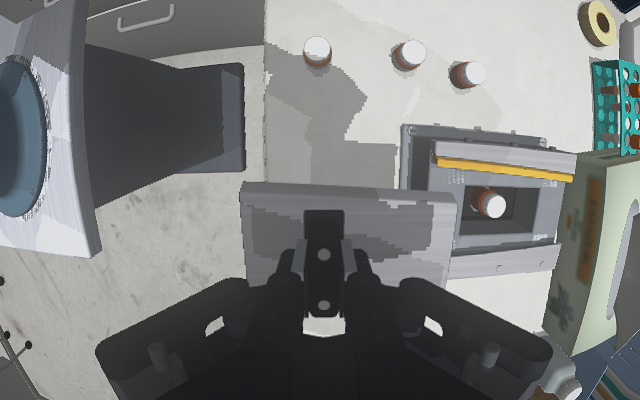

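View pics/side21c.png

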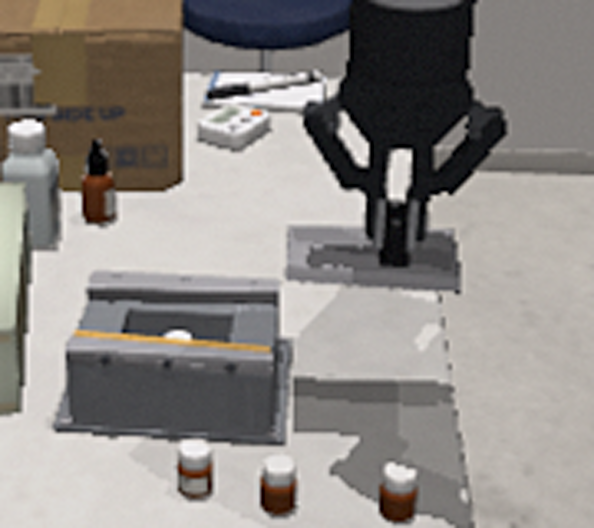

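```bash
python3 - <<'E'
import pickle
from h import *
o,c=pickle.load(open("pics/w21.pkl","rb"))
crop(c,"w21c",230,175,470,300,3.3)
E
```

```text
(no output)
```

View pics/w21c.png

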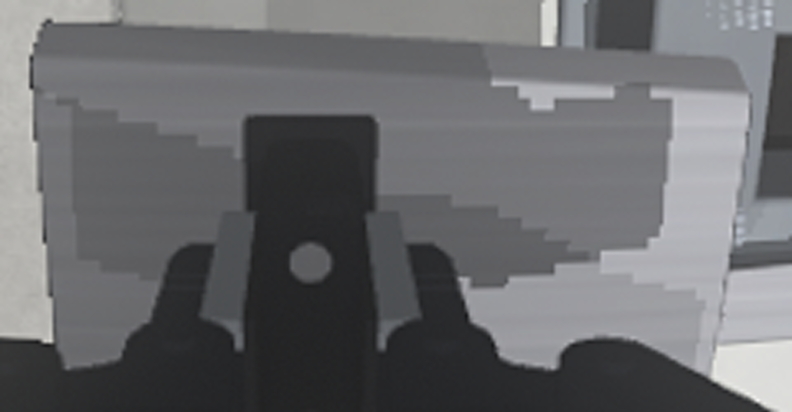

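```bash
python3 - <<'E'
import pickle
from h import *
o,c=pickle.load(open("pics/w21.pkl","rb"))
f=lambda L:[(230+(x+.5)/3.3-.5,175+(y+.5)/3.3-.5) for x,y in L]
p=np.array(o["ee_pos"]); z0=p[2]-.01445
T=wcast(c,o,f([(35,90),(747,92)]),z0+.010)-p; U=wcast(c,o,f([(45,22),(738,60)]),z0)-p
print("top wide/narrow rel TCP",T.round(4),"expect x -.043,.071 y .034,.028"); print("under",U.round(4),"expect y .038,.032")
E1=wcast(c,o,f([(747,92),(735,230)]),z0+.01);d=E1[0]-E1[1];print("narrow edge yaw",np.degrees(np.arctan2(d[1],d[0]))-90)
E1=wcast(c,o,f([(35,90),(43,230)]),z0+.01);d=E1[0]-E1[1];print("wide edge yaw",np.degrees(np.arctan2(d[1],d[0]))-90)
B=wcast(c,o,f([(247,118),(376,118)]),z0+.037)-p;print("bar top +y end",B.round(4))
Rt,_=wpose(o);print("tool",np.degrees(np.arctan2(Rt[1,1],Rt[0,1])))
E
```

```text
top wide/narrow rel TCP [[-0.0413  0.0274 -0.0045]
 [ 0.0701  0.0269 -0.0045]] expect x -.043,.071 y .034,.028
under [[-0.0417  0.0359 -0.0145]
 [ 0.0725  0.0297 -0.0145]] expect y .038,.032
narrow edge yaw 2.589819681584899
wide edge yaw -1.6645707287191698
bar top +y end [[-0.007   0.0312  0.0225]
 [ 0.0088  0.0311  0.0225]]
tool -0.11864955243447366
```

```bash
python3 -m handwheel '[0.01,-0.01,0.15,0,0,0,0.01,-0.01,0.2,0,0,0,0,0,0.15,0,0,0,0,0,0.06,0,0,0,0,0,0,0,0,0]'
python3 -m handwheel '[0,0,0,0,0,0,0,0,0,0,0,0,0,0,0,0,0,0,0,0,0,0,0,0,0,0,0,0,0,0]'
python3 - <<'E'
from h import *
o,c=snap("wrist","w22");Rt,p=wpose(o);print(p,o["opening"],Rt.round(4),o["force"].round(1),"lid keeper x,z",p[0]+.014-.5788,p[2]-.01445)
o,c=snap("side","side22");crop(c,"side22c",270,130,450,290,4)
E
```

```text
clock: 28.0
ee_pos: [0.4284, -0.0798, 0.0668]
tool_rot: [-2.22, -2.218, 0.002]
force: [0.1, 0.1, -4.1]
opening: 0.0125
clock: 28.42
ee_pos: [0.43, -0.0803, 0.0689]
tool_rot: [2.221, 2.221, 0.001]
force: [0.2, -0.3, -4.6]
opening: 0.0128
[ 0.43003419 -0.08030485  0.06888177] 0.012756694507407716 [[-0.0e+00  1.0e+00  1.2e-03]
 [ 1.0e+00  0.0e+00 -6.0e-04]
 [-6.0e-04  1.2e-03 -1.0e+00]] [ 0.2 -0.3 -4.6] lid keeper x,z -0.13476581447007085 0.054431774050832556
```

View pics/w22.png

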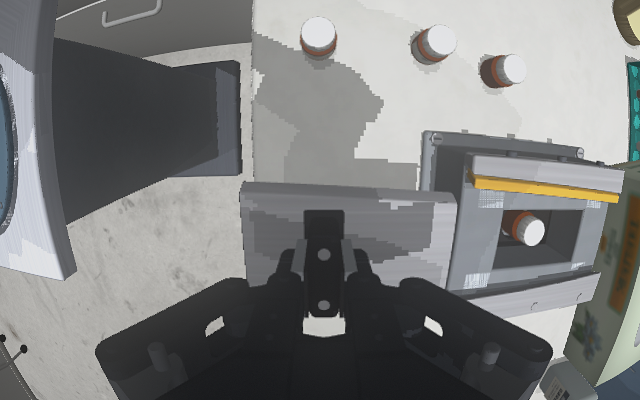

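View pics/side22c.png

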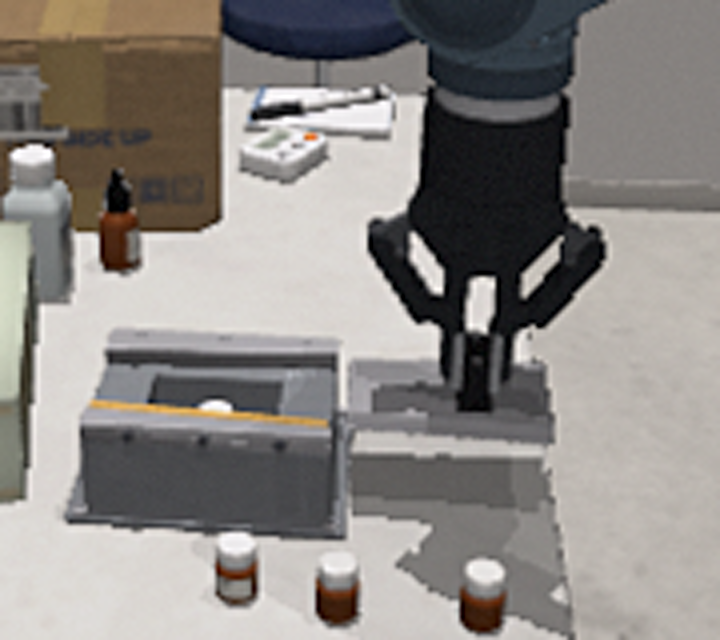

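```bash
python3 -m handwheel '[-0.007,0.05,0,0,0,0,0,0.08,0,0,0,0,0,0.08,0,0,0,0,0,0.06,0,0,0,0,0,0,0,0,0,0]'
python3 -m handwheel '[0,0,0,0,0,0,0,0,0,0,0,0,0,0,0,0,0,0,0,0,0,0,0,0,0,0,0,0,0,0]'
python3 - <<'E'
from h import *
o,c=snap("wrist","w23");Rt,p=wpose(o);print(p,o["opening"],o["force"].round(1),o["torque"].round(2),"lid keeper x,z",p[0]+.014-.5788,p[2]-.01445)
crop(c,"w23c",230,120,640,340,1.9)
E
```

```text
clock: 28.93
ee_pos: [0.4583, -0.0811, 0.0687]
tool_rot: [2.22, 2.221, 0.001]
force: [-0.6, 0.1, -3.9]
opening: 0.0128
clock: 29.35
ee_pos: [0.4564, -0.0808, 0.0682]
tool_rot: [-2.221, -2.221, 0.0]
force: [0.1, -0.7, -3.7]
opening: 0.0124
[ 0.456362   -0.08076741  0.06821996] 0.01241145026268318 [ 0.1 -0.7 -3.7] [-0.04  0.01 -0.04] lid keeper x,z -0.10843799802969811 0.05376995927439083
```

View pics/w23c.png

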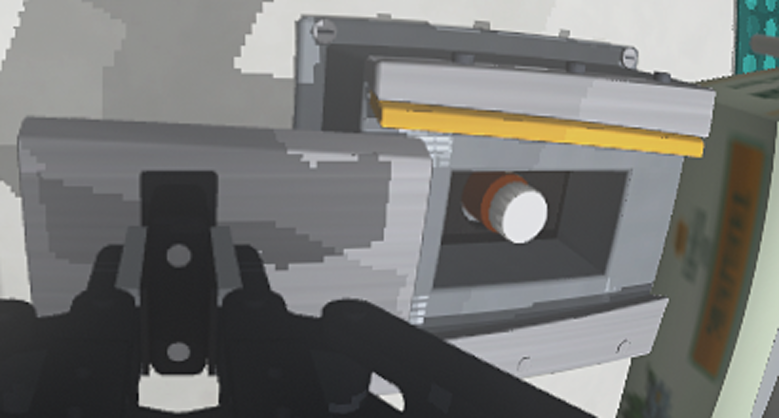

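```bash
python3 -m handwheel '[0,0,0.01,0,0,0,0,0,0,0,0,0,0,0,0,0,0,0,0,0,0,0,0,0,0,0,0,0,0,0]'
python3 -m handwheel '[0,0,0.006,0,0,0,0,0,0,0,0,0,0,0,0,0,0,0,0,0,0,0,0,0,0,0,0,0,0,0]'
```

```text
clock: 29.82
ee_pos: [0.4566, -0.0808, 0.0673]
tool_rot: [-2.221, -2.221, 0.0]
force: [-0.8, 1.2, -3.9]
opening: 0.0128
clock: 30.23
ee_pos: [0.4566, -0.0808, 0.0667]
tool_rot: [-2.221, -2.221, -0.0]
force: [-1.0, -0.0, -3.9]
opening: 0.0126
```

```bash
python3 -m handwheel '[0,0,0.005,0,0,0,0,0,0,0,0,0,0,0,0,0,0,0,0,0,0,0,0,0,0,0,0,0,0,0]'
python3 -c "
from station import ctrl
o=ctrl.get_obs();print(o['force'].round(1),o['torque'].round(2))"
```

```text
clock: 30.65
ee_pos: [0.4567, -0.0809, 0.0663]
tool_rot: [2.221, 2.221, 0.0]
force: [-1.8, 0.8, -0.2]
opening: 0.0128
[-1.8  0.8 -0.2] [0.08 0.05 0.06]
```

```bash
python3 -m handwheel '[0,0.04,-0.002,0,0,0,0,0.06,0,0,0,0,0,0.06,0,0,0,0,0,0.06,0,0,0,0,0,0.04,0,0,0,0]'
python3 -m handwheel '[0,0.06,0,0,0,0,0,0.06,0,0,0,0,0,0.06,0,0,0,0,0,0.06,0,0,0,0,0,0.04,0,0,0,0]'
```

```text
clock: 31.07
ee_pos: [0.4836, -0.0809, 0.0664]
tool_rot: [2.221, 2.221, 0.0]
force: [-2.2, 0.7, 1.1]
opening: 0.013
clock: 31.48
ee_pos: [0.5114, -0.0809, 0.0664]
tool_rot: [2.221, 2.221, 0.0]
force: [-2.4, -0.1, 1.2]
opening: 0.0127
```

```bash
python3 -m handwheel '[0,0.05,0,0,0,0,0,0.06,0,0,0,0,0,0.04,0,0,0,0,0,0,0,0,0,0,0,0,0,0,0,0]'
python3 -m handwheel '[0,0,0,0,0,0,0,0,0,0,0,0,0,0,0,0,0,0,0,0,0,0,0,0,0,0,0,0,0,0]' 0.76
python3 - <<'E'
from h import *
o,c=snap("wrist","w24");Rt,p=wpose(o);print(p,o["opening"],o["force"].round(1),o["torque"].round(2),"lid keeper x,z",p[0]+.014-.5788,p[2]-.01445)
crop(c,"w24c",200,120,520,340,2.4)
E
```

```text
clock: 31.9
ee_pos: [0.5263, -0.0809, 0.0665]
tool_rot: [2.22, 2.221, 0.001]
force: [1.2, 0.4, -1.5]
opening: 0.0127
clock: 32.32
ee_pos: [0.5256, -0.0808, 0.0665]
tool_rot: [2.221, 2.221, 0.0]
force: [-0.0, -0.1, -0.3]
opening: 0.0205
[ 0.5255687  -0.08084361  0.06648062] 0.020463430489051863 [-0.  -0.1 -0.3] [ 0.06 -0.01 -0.03] lid keeper x,z -0.039231299363302496 0.052030622886269966
```

View pics/w24c.png

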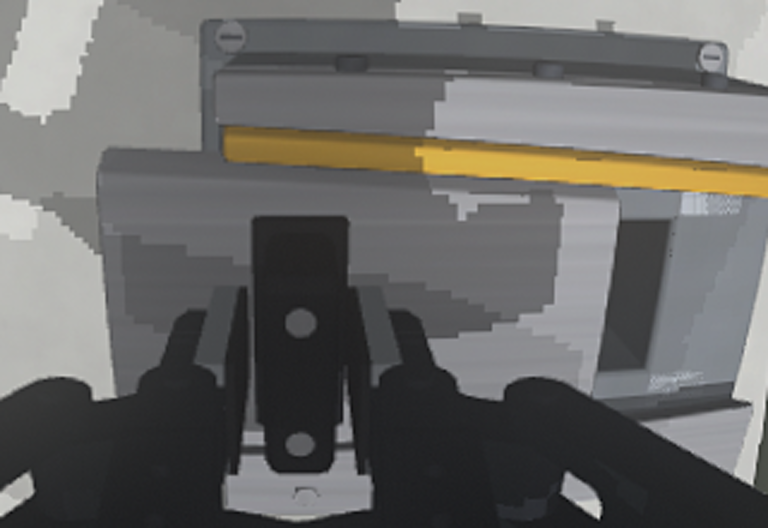

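```bash
python3 -m handwheel '[0,0.05,0,0,0,0,0,0.05,0,0,0,0,0,0.05,0,0,0,0,0,0.05,0,0,0,0,0,0,0,0,0,0]'
python3 -m handwheel '[0,0.02,0,0,0,0,0,0.02,0,0,0,0,0,0.02,0,0,0,0,0,0,0,0,0,0,0,0,0,0,0,0]'
```

```text
clock: 32.78
ee_pos: [0.5469, -0.0809, 0.0665]
tool_rot: [2.22, 2.221, 0.001]
force: [0.9, 0.1, 0.7]
opening: 0.0207
clock: 33.2
ee_pos: [0.5519, -0.0808, 0.0664]
tool_rot: [2.221, 2.221, 0.001]
force: [-0.3, -0.2, -0.1]
opening: 0.0203
```

```bash
python3 -m handwheel '[0,0.015,0,0,0,0,0,0,0,0,0,0,0,0,0,0,0,0,0,0,0,0,0,0,0,0,0,0,0,0]'
python3 -m handwheel '[0,0.015,0,0,0,0,0,0,0,0,0,0,0,0,0,0,0,0,0,0,0,0,0,0,0,0,0,0,0,0]'
```

```text
clock: 33.62
ee_pos: [0.5531, -0.0808, 0.0664]
tool_rot: [2.221, 2.221, 0.0]
force: [-0.5, -0.7, 0.6]
opening: 0.0205
clock: 34.03
ee_pos: [0.5546, -0.0808, 0.0663]
tool_rot: [2.221, 2.221, 0.0]
force: [-0.6, -0.4, 0.7]
opening: 0.0207
```

```bash
python3 -m handwheel '[0,0.015,0,0,0,0,0,0,0,0,0,0,0,0,0,0,0,0,0,0,0,0,0,0,0,0,0,0,0,0]'
python3 - <<'E'
from h import *
o,c=snap("wrist","w25");Rt,p=wpose(o);print(p,o["opening"],o["force"].round(1),o["torque"].round(2))
crop(c,"w25c",200,120,520,340,2.4)
E
```

```text
clock: 34.45
ee_pos: [0.5562, -0.0808, 0.0663]
tool_rot: [2.221, 2.221, 0.0]
force: [-1.0, -0.7, -0.6]
opening: 0.0205
[ 0.55615177 -0.08080193  0.06632246] 0.02047236418500969 [-1.  -0.7 -0.6] [ 0.04  0.07 -0.  ]
```

View pics/w25c.png

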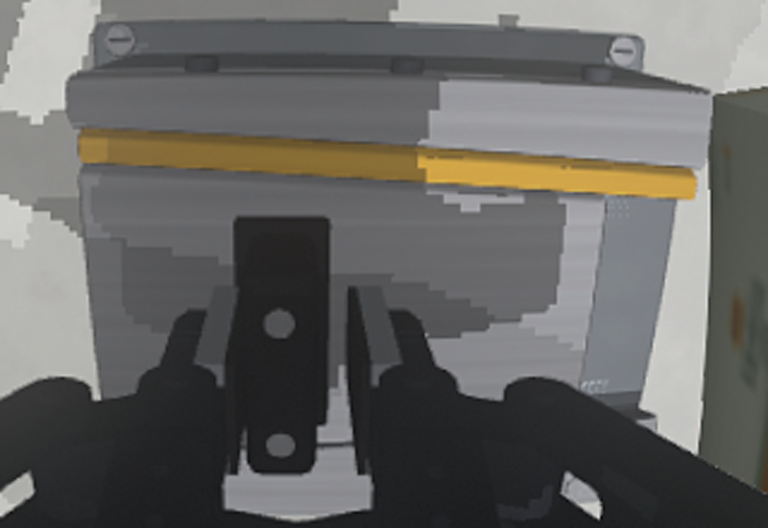

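```bash
python3 -m handwheel '[0,0.015,0,0,0,0,0,0,0,0,0,0,0,0,0,0,0,0,0,0,0,0,0,0,0,0,0,0,0,0]'
```

```text
clock: 34.92
ee_pos: [0.5576, -0.0808, 0.0663]
tool_rot: [2.221, 2.221, 0.0]
force: [-1.0, -0.1, -0.6]
opening: 0.0202
```

```bash
python3 -m handwheel '[0,0.015,0,0,0,0,0,0,0,0,0,0,0,0,0,0,0,0,0,0,0,0,0,0,0,0,0,0,0,0]'
```

```text
clock: 35.33
ee_pos: [0.5592, -0.0808, 0.0663]
tool_rot: [2.221, 2.221, 0.0]
force: [-0.1, 0.3, -0.2]
opening: 0.0208
```

```bash
python3 -m handwheel '[0,0.015,0,0,0,0,0,0,0,0,0,0,0,0,0,0,0,0,0,0,0,0,0,0,0,0,0,0,0,0]'
```

```text
clock: 35.75
ee_pos: [0.5607, -0.0808, 0.0664]
tool_rot: [2.221, 2.221, 0.0]
force: [-0.8, -0.0, -0.7]
opening: 0.0205
```

```bash
python3 -m handwheel '[0,0.015,0,0,0,0,0,0,0,0,0,0,0,0,0,0,0,0,0,0,0,0,0,0,0,0,0,0,0,0]'
```

```text
clock: 36.17
ee_pos: [0.5622, -0.0808, 0.0664]
tool_rot: [2.221, 2.221, 0.0]
force: [-1.2, 0.3, -0.4]
opening: 0.0204
```

```bash
python3 -m handwheel '[0,0.015,0,0,0,0,0,0,0,0,0,0,0,0,0,0,0,0,0,0,0,0,0,0,0,0,0,0,0,0]'
```

```text
clock: 36.58
ee_pos: [0.5637, -0.0808, 0.0664]
tool_rot: [2.221, 2.221, 0.0]
force: [-1.4, -0.4, -0.3]
opening: 0.0206
```

```bash
python3 -m handwheel '[0,0.015,0,0,0,0,0,0,0,0,0,0,0,0,0,0,0,0,0,0,0,0,0,0,0,0,0,0,0,0]'
```

```text
clock: 37.0
ee_pos: [0.5652, -0.0808, 0.0664]
tool_rot: [2.221, 2.221, 0.0]
force: [-1.1, 1.0, -0.2]
opening: 0.0205
```

```bash
python3 -m handwheel '[0,0.015,0,0,0,0,0,0,0,0,0,0,0,0,0,0,0,0,0,0,0,0,0,0,0,0,0,0,0,0]'
```

```text
clock: 37.42
ee_pos: [0.5666, -0.0807, 0.0663]
tool_rot: [-2.221, -2.221, -0.0]
force: [-1.9, 0.5, 0.0]
opening: 0.0203
```

```bash
python3 -m handwheel '[0,0.015,0,0,0,0,0,0,0,0,0,0,0,0,0,0,0,0,0,0,0,0,0,0,0,0,0,0,0,0]'
```

```text
clock: 37.83
ee_pos: [0.5681, -0.0807, 0.0663]
tool_rot: [-2.221, -2.221, -0.0]
force: [-3.5, 1.3, 0.9]
opening: 0.0204
```

```bash
python3 -m handwheel '[0,0.015,0,0,0,0,0,0,0,0,0,0,0,0,0,0,0,0,0,0,0,0,0,0,0,0,0,0,0,0]'
```

```text
clock: 38.25
ee_pos: [0.5696, -0.0807, 0.0663]
tool_rot: [-2.221, -2.222, -0.0]
force: [-2.2, 1.8, -0.1]
opening: 0.0205
```

```bash
python3 -m handwheel '[0,0.01,0,0,0,0,0,0,0,0,0,0,0,0,0,0,0,0,0,0,0,0,0,0,0,0,0,0,0,0]'
```

```text
clock: 38.67
ee_pos: [0.5705, -0.0807, 0.0663]
tool_rot: [-2.221, -2.221, -0.0]
force: [-2.6, 2.4, -0.1]
opening: 0.0202
```

```bash
python3 -m handwheel '[0,0.01,0,0,0,0,0,0,0,0,0,0,0,0,0,0,0,0,0,0,0,0,0,0,0,0,0,0,0,0]'
```

```text
clock: 39.08
ee_pos: [0.5716, -0.0808, 0.0663]
tool_rot: [2.221, 2.221, 0.0]
force: [-2.6, 2.2, -0.3]
opening: 0.0205
```

```bash
python3 -m handwheel '[0,0.01,0,0,0,0,0,0,0,0,0,0,0,0,0,0,0,0,0,0,0,0,0,0,0,0,0,0,0,0]'
python3 - <<'E'
from h import *
o,c=snap("wrist","w26");Rt,p=wpose(o);print(p,o["opening"],o["force"].round(1),o["torque"].round(2))
crop(c,"w26c",200,120,520,340,2.4)
E
```

```text
clock: 39.5
ee_pos: [0.5727, -0.0809, 0.0664]
tool_rot: [2.221, 2.221, 0.0]
force: [-2.1, 0.7, -1.5]
opening: 0.0204
[ 0.57273106 -0.08094657  0.06638357] 0.020449103759055207 [-2.1  0.7 -1.5] [ 0.2   0.32 -0.05]
```

View pics/w26c.png

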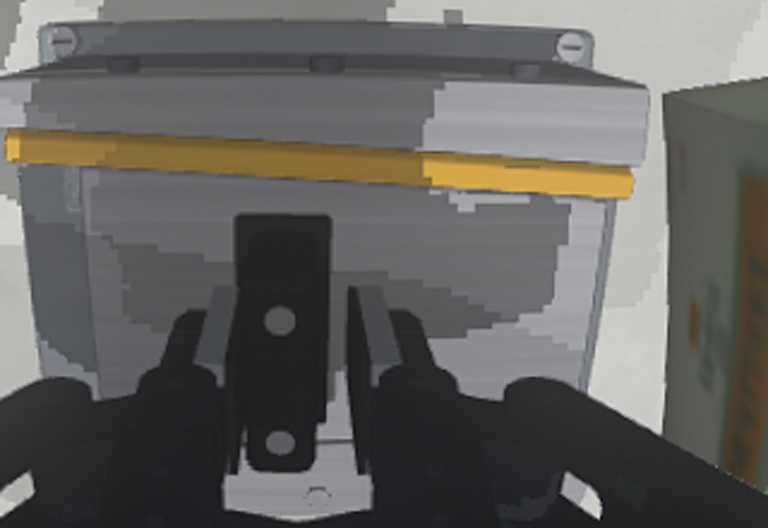

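```bash
python3 -m handwheel '[0,0.01,0,0,0,0,0,0,0,0,0,0,0,0,0,0,0,0,0,0,0,0,0,0,0,0,0,0,0,0]'
```

```text
clock: 39.97
ee_pos: [0.5739, -0.081, 0.0666]
tool_rot: [2.221, 2.221, 0.0]
force: [-1.6, 0.2, -1.0]
opening: 0.0207
```

```bash
python3 -m handwheel '[0,0.01,0,0,0,0,0,0,0,0,0,0,0,0,0,0,0,0,0,0,0,0,0,0,0,0,0,0,0,0]'; python3 -c "
from station import ctrl
o=ctrl.get_obs();print(o['force'].round(1),o['torque'].round(2))"
```

```text
clock: 40.38
ee_pos: [0.5749, -0.081, 0.0666]
tool_rot: [2.221, 2.221, 0.0]
force: [-0.4, -0.8, 0.4]
opening: 0.0207
[-0.4 -0.8  0.4] [-0.06  0.03 -0.02]
```

```bash
python3 -m handwheel '[0,0.01,0,0,0,0,0,0,0,0,0,0,0,0,0,0,0,0,0,0,0,0,0,0,0,0,0,0,0,0]'; python3 -c "
from station import ctrl
o=ctrl.get_obs();print(o['force'].round(1),o['torque'].round(2))"
```

```text
clock: 40.8
ee_pos: [0.5757, -0.0809, 0.0665]
tool_rot: [2.221, 2.221, 0.0]
force: [-0.9, -1.0, 1.1]
opening: 0.0207
[-0.9 -1.   1.1] [-0.07  0.16 -0.02]
```

```bash
python3 -m handwheel '[0,0.012,0,0,0,0,0,0,0,0,0,0,0,0,0,0,0,0,0,0,0,0,0,0,0,0,0,0,0,0]'; python3 -c "
from station import ctrl
o=ctrl.get_obs();print(o['force'].round(1),o['torque'].round(2))"
```

```text
clock: 41.22
ee_pos: [0.5768, -0.0808, 0.0664]
tool_rot: [2.221, 2.221, 0.0]
force: [-2.3, -0.2, 1.3]
opening: 0.0203
[-2.3 -0.2  1.3] [-0.07  0.37 -0.03]
```

```bash
python3 -m handwheel '[0,0.012,0,0,0,0,0,0,0,0,0,0,0,0,0,0,0,0,0,0,0,0,0,0,0,0,0,0,0,0]'; python3 -c "
from station import ctrl
o=ctrl.get_obs();print(o['force'].round(1),o['torque'].round(2))"
```

```text
clock: 41.63
ee_pos: [0.578, -0.0808, 0.0663]
tool_rot: [2.221, 2.221, 0.0]
force: [-1.4, -0.0, 0.5]
opening: 0.0202
[-1.4 -0.   0.5] [-0.01  0.27  0.01]
```

```bash
python3 -m handwheel '[0,0.012,0,0,0,0,0,0,0,0,0,0,0,0,0,0,0,0,0,0,0,0,0,0,0,0,0,0,0,0]'; python3 -c "
from station import ctrl
o=ctrl.get_obs();print(o['force'].round(1),o['torque'].round(2))"
```

```text
clock: 42.05
ee_pos: [0.5788, -0.0807, 0.0663]
tool_rot: [-2.221, -2.221, 0.001]
force: [-4.8, 0.4, 3.0]
opening: 0.021
[-4.8  0.4  3. ] [-0.07  0.81 -0.05]
```

```bash
python3 -m handwheel '[0,0.008,0,0,0,0,0,0,0,0,0,0,0,0,0,0,0,0,0,0,0,0,0,0,0,0,0,0,0,0]'; python3 - <<'E'
from h import *
o,c=snap("wrist","w27");Rt,p=wpose(o);print(p,o["opening"],o["force"].round(1),o["torque"].round(2))
crop(c,"w27c",200,120,520,340,2.4)
o,c=snap("side","side27");crop(c,"side27c",260,130,400,270,4)
E
```

```text
clock: 42.47
ee_pos: [0.579, -0.0807, 0.0663]
tool_rot: [-2.22, -2.22, 0.003]
force: [-7.6, -0.8, 5.5]
opening: 0.0204
[ 0.57900076 -0.08072404  0.06625439] 0.020439013579631297 [-7.6 -0.8  5.5] [-0.09  1.22 -0.05]
```

View pics/w27c.png

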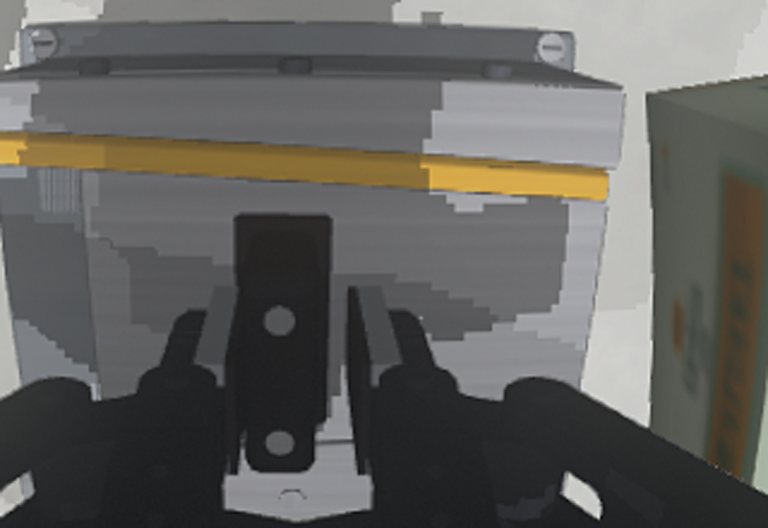

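View pics/side27c.png

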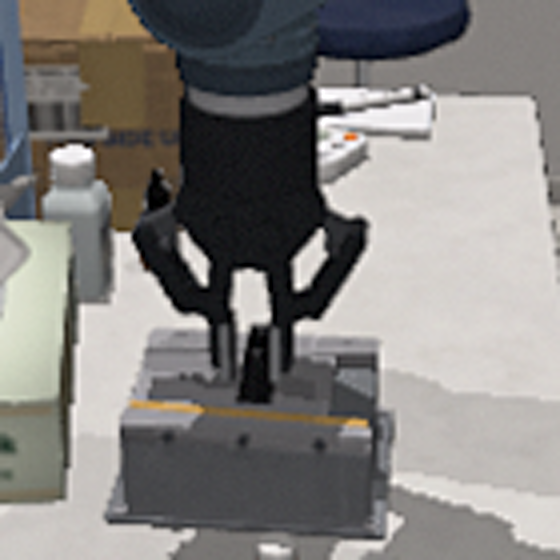

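```bash
python3 -m handwheel '[0,0,0,0,0,0,0,0,0,0,0,0,0,0,0,0,0,0,0,0,0,0,0,0,0,0,0,0,0,0]' 0.68; python3 -m handwheel '[0,-0.02,0,0,0,0,0,0,0,0,0,0,0,0,0,0,0,0,0,0,0,0,0,0,0,0,0,0,0,0]' 0.76; python3 - <<'E'
from h import *
o,c=snap("wrist","w28");Rt,p=wpose(o);print(p,o["opening"],o["force"].round(1),o["torque"].round(2))
crop(c,"w28c",200,120,520,340,2.4)
E
```

```text
clock: 42.98
ee_pos: [0.5803, -0.0809, 0.0664]
tool_rot: [2.221, 2.221, 0.001]
force: [-0.0, -0.2, 1.2]
opening: 0.027
clock: 43.4
ee_pos: [0.578, -0.0808, 0.0664]
tool_rot: [2.221, 2.221, 0.0]
force: [0.6, -0.4, -0.9]
opening: 0.0207
[ 0.57801814 -0.0808126   0.06637574] 0.02074536602316563 [ 0.6 -0.4 -0.9] [0.01 0.04 0.03]
```

View pics/w28c.png

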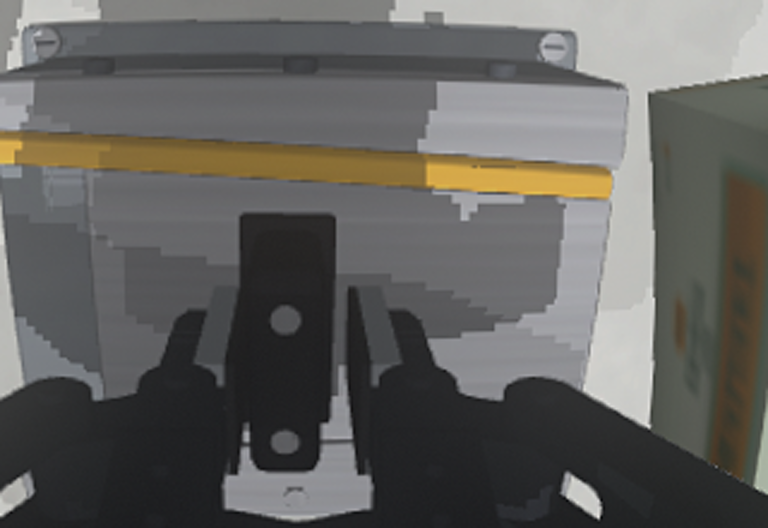

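```bash
python3 -m handwheel '[0,0.01,0.02,0,0,0,0,0,0,0,0,0,0,0,0,0,0,0,0,0,0,0,0,0,0,0,0,0,0,0]'; python3 -m handwheel '[0,0.008,0,0,0,0,0,0.004,0,0,0,0,0,0,0,0,0,0,0,0,0,0,0,0,0,0,0,0,0,0]'; python3 -c "
from station import ctrl
o=ctrl.get_obs();print(o['force'].round(1),o['torque'].round(2))"
```

```text
clock: 43.87
ee_pos: [0.5789, -0.0808, 0.0642]
tool_rot: [-2.221, -2.221, 0.0]
force: [-0.5, 0.4, -0.1]
opening: 0.0208
clock: 44.28
ee_pos: [0.579, -0.0808, 0.0642]
tool_rot: [-2.219, -2.22, 0.004]
force: [-5.7, -0.3, 2.8]
opening: 0.0203
[-5.7 -0.3  2.8] [-0.09  1.   -0.06]
```

```bash
python3 -m handwheel '[0,0.008,0,0,0,0,0,0,0,0,0,0,0,0,0,0,0,0,0,0,0,0,0,0,0,0,0,0,0,0]'
```

```text
clock: 44.7
ee_pos: [0.5791, -0.0807, 0.0641]
tool_rot: [-2.218, -2.219, 0.005]
force: [-9.1, -0.8, 5.3]
opening: 0.0205
```

```bash
python3 -m handwheel '[0,0.008,0,0,0,0,0,0,0,0,0,0,0,0,0,0,0,0,0,0,0,0,0,0,0,0,0,0,0,0]'
```

```text
clock: 45.12
ee_pos: [0.5794, -0.0807, 0.0641]
tool_rot: [-2.217, -2.218, 0.007]
force: [-10.6, -1.2, 7.9]
opening: 0.0207
```

```bash
python3 -m handwheel '[0,0.008,0,0,0,0,0,0,0,0,0,0,0,0,0,0,0,0,0,0,0,0,0,0,0,0,0,0,0,0]'
```

```text
clock: 45.53
ee_pos: [0.5797, -0.0807, 0.0641]
tool_rot: [-2.216, -2.218, 0.008]
force: [-12.9, 0.2, 9.6]
opening: 0.0201
```

```bash
python3 -m handwheel '[0,0.008,0,0,0,0,0,0,0,0,0,0,0,0,0,0,0,0,0,0,0,0,0,0,0,0,0,0,0,0]'; python3 - <<'E'
from h import *
o,c=snap("side","side29");print(o["force"].round(1),o["torque"].round(2));crop(c,"side29c",280,190,370,270,7)
E
```

```text
clock: 45.95
ee_pos: [0.5799, -0.0807, 0.0641]
tool_rot: [-2.215, -2.217, 0.01]
force: [-15.4, -0.6, 10.4]
opening: 0.0206
[-15.4  -0.6  10.4] [-0.16  2.44 -0.04]
```

View pics/side29c.png

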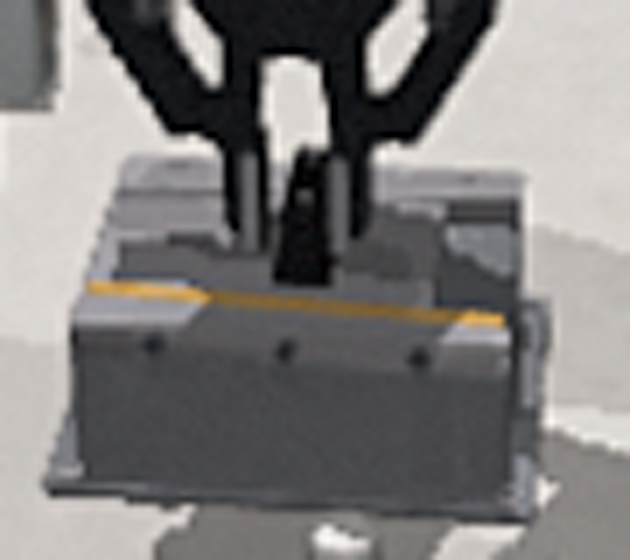

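```bash
python3 -m handwheel '[0,-0.03,0,0,0,0,0,-0.01,0,0,0,0,0,0,0,0,0,0,0,0,0,0,0,0,0,0,0,0,0,0]' 0.68; python3 -m handwheel '[0,0,0,0,0,0,0,0,0,0,0,0,0,0,0,0,0,0,0,0,0,0,0,0,0,0,0,0,0,0]' 0.76; python3 - <<'E'
from h import *
o,c=snap("wrist","w30");Rt,p=wpose(o);print(p,o["opening"],o["force"].round(1),o["torque"].round(2))
crop(c,"w30c",200,120,520,340,2.4)
E
```

```text
clock: 46.42
ee_pos: [0.5798, -0.0808, 0.0645]
tool_rot: [2.221, 2.221, 0.001]
force: [-0.5, 1.2, -0.1]
opening: 0.0272
clock: 46.83
ee_pos: [0.5794, -0.0808, 0.0643]
tool_rot: [-2.221, -2.222, -0.0]
force: [-0.3, 0.6, 0.0]
opening: 0.0203
[ 0.57940917 -0.08077898  0.06432741] 0.020348693002356776 [-0.3  0.6  0. ] [ 0.05  0.01 -0.07]
```

View pics/w30c.png

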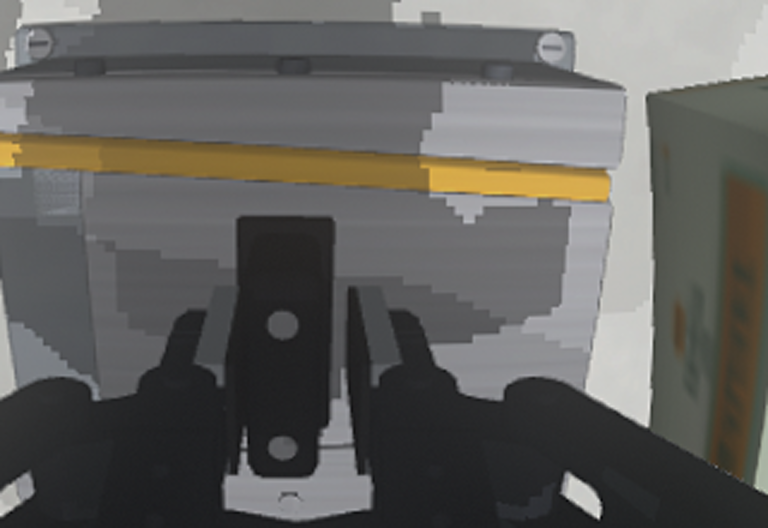

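```bash
python3 -m handwheel '[0,0.015,0,0,0,0,0,0,0,0,0,0,0,0,0,0,0,0,0,0,0,0,0,0,0,0,0,0,0,0]'
```

```text
clock: 47.3
ee_pos: [0.5799, -0.0807, 0.0642]
tool_rot: [-2.22, -2.22, 0.003]
force: [-5.7, -1.0, 3.7]
opening: 0.0204
```

```bash
python3 -m handwheel '[0,0.01,0,0,0,0,0,0,0,0,0,0,0,0,0,0,0,0,0,0,0,0,0,0,0,0,0,0,0,0]'
```

```text
clock: 47.72
ee_pos: [0.5799, -0.0807, 0.0642]
tool_rot: [-2.218, -2.219, 0.006]
force: [-8.4, 0.1, 7.3]
opening: 0.0206
```

```bash
python3 -m handwheel '[0,0.01,0,0,0,0,0,0,0,0,0,0,0,0,0,0,0,0,0,0,0,0,0,0,0,0,0,0,0,0]'
```

```text
clock: 48.13
ee_pos: [0.5799, -0.0807, 0.0641]
tool_rot: [-2.216, -2.218, 0.009]
force: [-14.0, -1.0, 11.4]
opening: 0.0209
```

```bash
python3 -m handwheel '[0,0.006,0,0,0,0,0,0,0,0,0,0,0,0,0,0,0,0,0,0,0,0,0,0,0,0,0,0,0,0]'
```

```text
clock: 48.55
ee_pos: [0.5799, -0.0807, 0.0641]
tool_rot: [-2.215, -2.217, 0.01]
force: [-16.7, -1.2, 12.4]
opening: 0.0209
```

```bash
python3 -m handwheel '[0,0.005,0,0,0,0,0,0,0,0,0,0,0,0,0,0,0,0,0,0,0,0,0,0,0,0,0,0,0,0]'
```

```text
clock: 48.97
ee_pos: [0.58, -0.0807, 0.0641]
tool_rot: [-2.214, -2.216, 0.012]
force: [-17.2, -1.0, 13.4]
opening: 0.0208
```

Now I'll loosen with the target backed off, then lift clear.

```bash
python3 -m handwheel '[0,-0.02,0,0,0,0,0,-0.02,0,0,0,0,0,0,0,0,0,0,0,0,0,0,0,0,0,0,0,0,0,0]' 0.6; python3 -m handwheel '[0,0,0,0,0,0,0,0,0,0,0,0,0,0,0,0,0,0,0,0,0,0,0,0,0,0,0,0,0,0]'
python3 - <<'E'
from h import *
o,c=snap("wrist","w31");Rt,p=wpose(o);print(p,o["opening"],o["force"].round(1),o["torque"].round(2))
crop(c,"w31c",200,120,520,340,2.4)
o,c=snap("side","side31");crop(c,"side31c",280,190,370,270,7)
E
```

```text
clock: 49.38
ee_pos: [0.5803, -0.0808, 0.0644]
tool_rot: [2.221, 2.221, 0.001]
force: [0.3, 0.3, 0.6]
opening: 0.034
clock: 49.8
ee_pos: [0.58, -0.0808, 0.0643]
tool_rot: [2.221, 2.221, 0.0]
force: [0.3, 1.7, -0.2]
opening: 0.0339
[ 0.58001065 -0.08078091  0.06433208] 0.03394019104356105 [ 0.3  1.7 -0.2] [ 0.04 -0.03  0.  ]
```

View pics/w31c.png

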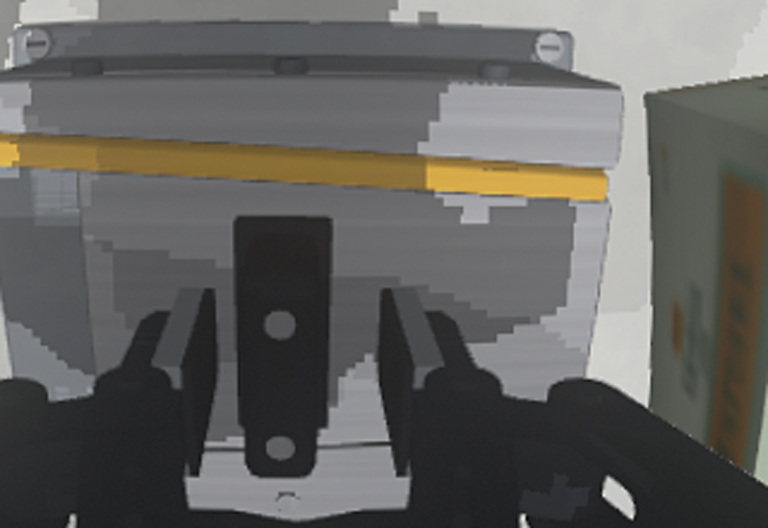

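View pics/side31c.png

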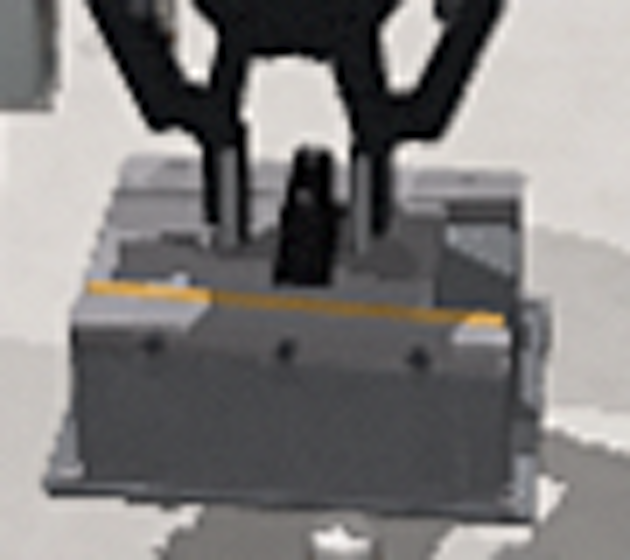

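```bash
python3 -m handwheel '[0,0,-0.1,0,0,0,0,0,-0.2,0,0,0,0,0,-0.3,0,0,0,0,0,-0.3,0,0,0,0,0,-0.2,0,0,0]'; python3 -m handwheel '[-0.2,0,0,0,0,0,-0.3,0,0,0,0,0,0,0,0,0,0,0,0,0,0,0,0,0,0,0,0,0,0,0]'
python3 - <<'E'
from h import *
o,c=snap("wrist","w32");Rt,p=wpose(o);print(p,o["force"].round(1),o["clock"])
crop(c,"w32c",190,60,470,270,2.8)
o,c=snap("side","side32");crop(c,"side32c",270,180,380,270,6)
E
```

```text
clock: 50.32
ee_pos: [0.5811, -0.0812, 0.1783]
tool_rot: [2.219, 2.219, 0.003]
force: [0.8, 0.5, 0.3]
opening: 0.0346
clock: 50.73
ee_pos: [0.5799, -0.1306, 0.1746]
tool_rot: [-2.222, -2.221, -0.0]
force: [-0.1, 0.6, -0.1]
opening: 0.0342
[ 0.57987985 -0.13057441  0.17461256] [-0.1  0.6 -0.1] 50.7333
```

View pics/w32c.png

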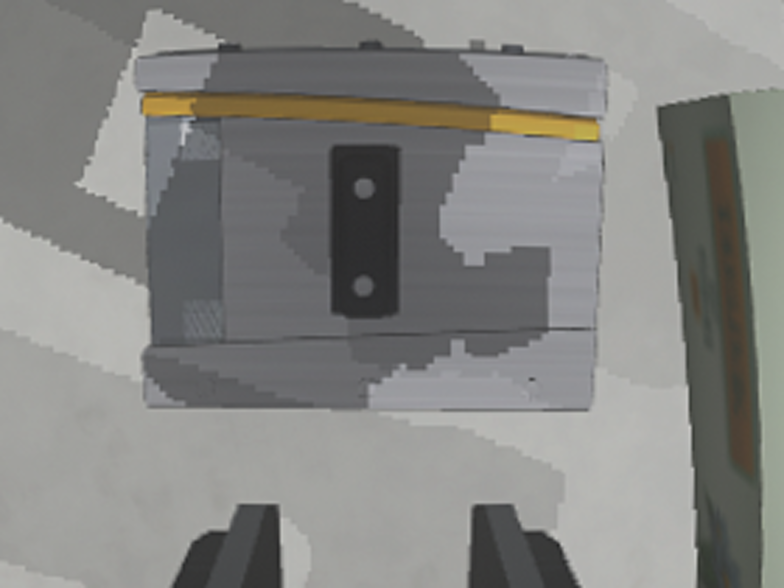

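View pics/side32c.png

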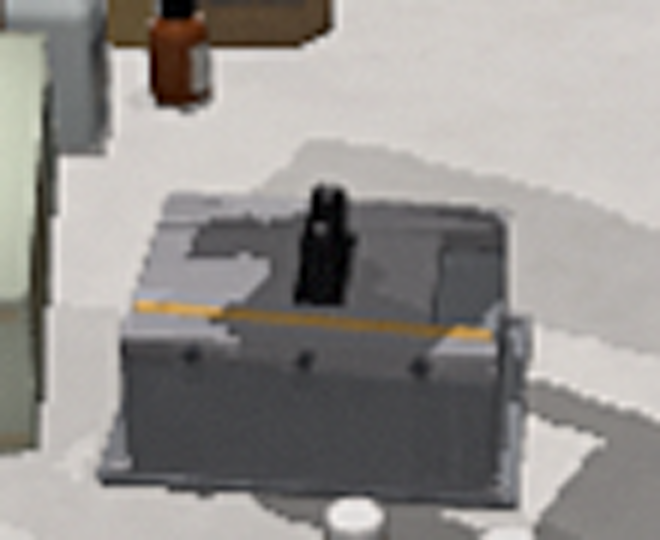

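```bash
python3 - <<'E'
import pickle
from h import *
o,c=pickle.load(open("pics/w32.pkl","rb"))
f=lambda L:[(190+(x+.5)/2.8-.5,60+(y+.5)/2.8-.5) for x,y in L]
Q=wcast(c,o,f([(364,188),(363,287)]),.089);e=Q[0]-Q[1];print("bar rel keeper",(Q.mean(0)-[.5788,-.0822,.052]).round(4),"yaw",np.degrees(np.arctan2(e[1],e[0]))-90)
W=wcast(c,o,f([(221,120),(221,338)]),.062);e=W[0]-W[1];print("wide end rel keeper",(W-[.5788,-.0822,.052]).round(4),np.degrees(np.arctan2(e[1],e[0]))-90)
E
```

```text
bar rel keeper [-0.0013  0.0005  0.037 ] yaw -0.6710344266874273
wide end rel keeper [[-0.0433  0.0338  0.01  ]
 [-0.0449 -0.0317  0.01  ]] -1.392563241323188
```

```bash
python3 - <<'E'
from station import ctrl
print(ctrl.finish_job()); print(ctrl.get_obs()["clock"])
E
```

```text
the job is handed in; nothing more can be done
None
the job is handed in; nothing more can be done
```

I handed the job in at about 51 s of the 64 s. The vial is in the nest, and the lid has slid home and stays put in the ways. The hand-in gave no verdict, and I could not measure the clamping force on the fixed way.

- **Vial:** I took the leftmost amber vial. I gripped it with the tool tilted so the arm would clear the microscope, set it down once to regrip it upright, and stood it in the nest. The wrist picture after release showed it upright there. The lid hides it now.
- **Lid:** I set it level on the deck with its narrow end between the ways and slid it in with a loose grip. It bit with its origin about 11 mm past the keeper's middle. I pushed to 15.4 N, loosened so the lid could settle, and pushed again.
- **Second push:** The lid hardly moved (about 0.1 mm) up to the 17.2 N I stopped at, a little over the 15 N asked. That suggests it is wedged.
- **Last checks:** After I lifted clear, the lid's origin was about 12.7 mm past the middle and 0.5 mm off to the side. It looked flat on the deck, the fingers were well clear of it, and the oil bottle and stain bottle showed no shift.
- **Readings that disagreed or were odd:**
  - My two readings of the lid's angle to the ways differed, -0.7° and -1.4°; both are inside the 0.05 rad (2.9°) limit.
  - During the pushes the tool also felt 10 to 13 N upward, so the push actually going along the ways may have been a little less than the reading.
- **Not checked:** I did not tug the lid backward to test the clamp. I did not look at the timer again after the lid moved.

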